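# Scrap the spent fuse-links and set the bench straight

### The job

The fuse tray was knocked on the relay test bench: gather every fuse-link lying on the bench into the scoop tray, then tip the tray out over the round scrap hopper so that all the fuse-links end up inside it, and set the empty tray back down flat, centrally in its yellow bay. Stand the toppled post insulator upright again in the middle of its green square. Leave the copper link bar, rubber cap and yellow plug where they are.

Things in the scene. Friction and masses are not known exactly. Their poses are not given: they have to be found in the camera images.
- fuse0: spent fuse-link: white ceramic block 48 x 30 x 40 mm (x, y, z) with blue sides and flat copper blades (6 mm thick, 18 mm tall, at mid height) out of both ends, 78 mm long in all, 85 g; origin at the centre of its underside, x along the blades, z up as it lies; lies on the bench at the start, or is absent (None)
- fuse1: spent fuse-link: white ceramic block 48 x 30 x 40 mm (x, y, z) with blue sides and flat copper blades (6 mm thick, 18 mm tall, at mid height) out of both ends, 78 mm long in all, 85 g; origin at the centre of its underside, x along the blades, z up as it lies; lies on the bench at the start, or is absent (None)
- fuse2: spent fuse-link: white ceramic block 48 x 30 x 40 mm (x, y, z) with blue sides and flat copper blades (6 mm thick, 18 mm tall, at mid height) out of both ends, 78 mm long in all, 85 g; origin at the centre of its underside, x along the blades, z up as it lies; lies on the bench at the start, or is absent (None)
- fuse3: spent fuse-link: white ceramic block 48 x 30 x 40 mm (x, y, z) with blue sides and flat copper blades (6 mm thick, 18 mm tall, at mid height) out of both ends, 78 mm long in all, 85 g; origin at the centre of its underside, x along the blades, z up as it lies; lies on the bench at the start, or is absent (None)
- fuse4: spent fuse-link: white ceramic block 48 x 30 x 40 mm (x, y, z) with blue sides and flat copper blades (6 mm thick, 18 mm tall, at mid height) out of both ends, 78 mm long in all, 85 g; origin at the centre of its underside, x along the blades, z up as it lies; lies on the bench at the start, or is absent (None)
- fuse5: spent fuse-link: white ceramic block 48 x 30 x 40 mm (x, y, z) with blue sides and flat copper blades (6 mm thick, 18 mm tall, at mid height) out of both ends, 78 mm long in all, 85 g; origin at the centre of its underside, x along the blades, z up as it lies; starts in the tray
- tray: aluminium scoop tray (sizes in mm), 200 wide (x), 180 deep (y), 0.3 kg; floor 4 thick, side and back walls 36 high, 4 thick; front (-y) fully open, no lip: it pours to its -y. Origin: centre of underside, z up. Red handle plate (90 in x, 14 thick in y, top 95 above the underside) on the outside of its back (+y) wall. Parts on it slide (friction 0.6) from a tilt of 30 to 40 degrees
- tray_grip (a point): point in the middle of the red handle plate's thickness and width, 75 mm above the tray's underside (20 mm below the plate's top), where it is pinched across its 14 mm (along tray y)
- tray_lip (a point): middle of the tray's open front edge
- tray_bay: yellow rectangle painted on the bench, 300 mm (x) by 280 mm (y), no height: the tray's parking place; origin at its centre
- hopper: round galvanised scrap hopper, an open tub fixed to the bench: 280 mm across its rim, 210 mm at its foot, rim 120 mm high, floor 6 mm, wall 4 mm; origin at the centre of its underside
- insulator: toppled porcelain post insulator, 155 mm tall, 0.45 kg: square steel foot 64 x 64 x 14 mm, white 42 mm core with three brown 64 mm sheds (34 to 99 mm from the underside), plain steel cap 32 mm diameter from 115 to 155 mm. Origin: centre of the foot's underside, z from foot to cap (level, 32 mm above the bench at the start, cap roughly towards world -y)
- insulator_cap (a point): point on the insulator's axis in its steel cap, 135 mm above the foot's underside
- stand_bay: green square painted on the bench, 170 mm, no height: the insulator's standing place; origin at its centre. (Well to the left of it, beyond y = 0.58 m, stands a fixed mesh cage 335 mm high, not part of the job)
- link_bar: copper link bar 120 x 25 x 8 mm; not part of the job
- rubber_cap: grey rubber insulating cap, 60 mm diameter, 60 mm high; not part of the job
- safety_plug: yellow safety plug, 50 mm diameter, 52 mm high; not part of the job

How it is judged:
On the way, in this order (a step that is already met when the one before it is completed fails the run):
1. every fuse-link present lies in the tray (x of fuse0 in the frame of tray between -0.1 and 0.1 m and y of fuse0 in the frame of tray between -0.1 and 0.1 m and z of fuse0 in the frame of tray between 0 and 0.06 m and x of fuse1 in the frame of tray between -0.1 and 0.1 m and y of fuse1 in the frame of tray between -0.1 and 0.1 m and z of fuse1 in the frame of tray between 0 and 0.06 m and x of fuse2 in the frame of tray between -0.1 and 0.1 m and y of fuse2 in the frame of tray between -0.1 and 0.1 m and z of fuse2 in the frame of tray between 0 and 0.06 m and x of fuse3 in the frame of tray between -0.1 and 0.1 m and y of fuse3 in the frame of tray between -0.1 and 0.1 m and z of fuse3 in the frame of tray between 0 and 0.06 m and x of fuse4 in the frame of tray between -0.1 and 0.1 m and y of fuse4 in the frame of tray between -0.1 and 0.1 m and z of fuse4 in the frame of tray between 0 and 0.06 m and x of fuse5 in the frame of tray between -0.1 and 0.1 m and y of fuse5 in the frame of tray between -0.1 and 0.1 m and z of fuse5 in the frame of tray between 0 and 0.06 m and angle between tray's own z axis and vertical below 0.15 rad), for 0.2 s.
2. the tray is tipped by more than 35 degrees with its front edge over the hopper (angle between tray's own z axis and vertical above 0.61 rad and horizontal distance between tray_lip and hopper below 0.14 m), for 0.2 s.
At the end, for the whole second after the job is handed in: every fuse-link lies still in the hopper (within 130 mm of its axis, below 110 mm); the tray stands flat (0.1 rad) and still within 60 mm of its bay's centre; the insulator stands upright (0.1 rad) and still on the bench, its foot within 55 mm of the green square's centre (horizontal distance between each of fuse0, fuse1, fuse2, fuse3, fuse4, fuse5 and hopper below 0.13 m and height (world z) of each of fuse0, fuse1, fuse2, fuse3, fuse4, fuse5 below 0.11 m and linear speed of each of fuse0, fuse1, fuse2, fuse3, fuse4, fuse5 below 0.05 m/s and horizontal distance between tray and tray_bay below 0.06 m and angle between each of tray, insulator's own z axis and vertical below 0.1 rad and height (world z) of each of tray, insulator below 0.01 m and linear speed of each of tray, insulator below 0.03 m/s and horizontal distance between insulator and stand_bay below 0.055 m); the robot touches nothing.
It fails at once if the link bar is moved by more than 30 mm (distance of link_bar from where it was at the start of the episode above 0.03 m).
It fails at once if the rubber cap is moved by more than 30 mm (distance of rubber_cap from where it was at the start of the episode above 0.03 m).
It fails at once if the safety plug is moved by more than 30 mm (distance of safety_plug from where it was at the start of the episode above 0.03 m).
Of fuse0, fuse1, fuse2, fuse3, fuse4 only 3 to 5 are there at a start; the rules pass over those that are not, and their reading is None.
At some moment in a run one of fuse0, fuse1, fuse2, fuse3, fuse4, fuse5 may be knocked a few centimetres aside while the robot is not near it.
It also fails if it takes over 210 s, if anything falls off the work surface, if the arm or the gripper's body presses on something with over 40 N, if the wrist force passes 120 N, or if a joint passes its speed limit or range.

### The arm

A 6-joint arm with a two-finger parallel gripper is mounted at the origin on the work surface. World frame = base frame: x ahead of the robot, y to its left, z up, the work surface at z = 0. Lengths are in m, angles in rad, forces in N, time in s.
With the tool pointing down it reaches from about 0.325 to 0.85 m from the base axis. Payload 15.5 kg.
Tool frame: the origin (TCP) lies on the centre line of the jaws, within the pads' length; the fingertips stand 22 mm ahead of it and the grasp point (between the pads) lies 3 mm ahead of it; y points along the fingers, x is the direction in which the jaws open and shut, and the axes are right-handed (so a half turn about y gives the same grasp; the last joint's range is limited). The gripper opens to 91 mm and grips with 3 to 60 N. Pads are 32 mm wide; open, the fingers measure 118 mm over their backs; the gripper's body (76 mm by 178 mm) begins 60 mm behind the grasp point.
Start: joints at [1.038, 0.494, 1.345, -0, 1.302, -0.096], TCP at [0.265, 0.566, 0.236] pointing down, gripper open.
Joint ranges: [-2.91, 2.91], [-0.82, 2.16], [0.22, 2.67], [-1.22, 4.37], [0.12, 2.79], [-3.08, 3.08]. Speed limits (rad/s): [1.89, 1.89, 2.57, 3.01, 3.01, 3.01].

### API

Orientations are given as a unit quaternion [x, y, z, w].
In Python, from bench import manip, capture, camera_model, job_done gives the robot as it stands.
- The arm moves only by the tool play_rows, never from a script. Its argument "plan" is one flat list of numbers, 5 for each row, row after row: the opening, from 0 (shut) to 1 (fully open), then the shift along the world's x, y, z in mm, then the turn about the world's z in degrees. A call has exactly 8 rows; each row is the pose to reach, as a shift and turn from the pose commanded when the call began; what a row does not reach only later rows make up. A row lasts 1/8 s, in which the tool goes at most 62.5 mm and 10.7 degrees, less where a joint would pass 70% of its speed; a pose out of reach is approached as far as the arm can. A call with a gripper value outside its range is refused whole. The fingers move at their own pace and stop on an object; the grip force is fixed at half the most. Time passes only in rows, so rows that repeat a pose let the fingers close, or fill a call up. It gives the time, the measured TCP pose, the force and the opening at its end, in the units of the state.
- manip.read_state(): the state, without advancing time (a new reading comes with each control period).
- capture(name): name is "scene" or "top" or "wrist"; returns (picture, depth): 420x560x3 uint8, red, green, blue; 420x560 float32, m along the optical axis (not along the pixel's ray), 0 where there is no reading.
- camera_model(name): a dict with "mtx" (3x3 intrinsics, pixels), "view" (4x4, takes a point from world to camera coordinates). Camera axes: x right, y up, looking along -z (the intrinsics and any distortion apply to the point x, -y, -z); pixel columns grow to the right and rows downward; lengths in m; the calibration is good to about 2 mm. A picture is of the moment at which its call begins: read the wrist's pose just before it. camera_model takes no time and is no camera call; for the wrist camera it gives the pose at the moment of the call.
- job_done(): hands the job in, once; it reports no verdict.
The state is a dict: "time_s": time; "qpos": joint angles; "qd": joint speeds; "tau": joint torques, N m; "position": TCP position; "ee_rot": TCP orientation; "force": force on the tool from outside, world axes, zero at the start; "torque": the same for the moment, N m; "width": opening from 0.0 (shut) to 1.0 (fully open).
Only numpy, scipy, OpenCV 4.12 (cv2) and the standard library are available. Lean on these libraries where they do the work, as an engineer would, in place of code of your own. Each camera call takes 0.05 s, during which the arm holds its last target.

## Working session

There is one attempt and no reset: what is moved stays moved. The work goes in short steps, Python scripts to look and compute and a tool call to move; the robot and the scene stay as the last step left them, time stands still between calls to the robot, and variables do not carry over. Pictures are saved under pics/ and viewed, and the job is handed in when it is done.

Besides the shell and the picture viewer there is one more tool, called after ">>>" as name(argument=value, ...) on one line, values as JSON. play_rows: Moves the arm, as the interface text tells. Its arguments: {"type":"object","properties":{"plan":{"type":"array"}},"required":["plan"]}

```bash
ls -la; mkdir -p pics
python3 - <<'E'
from bench import manip,capture,camera_model
import cv2,numpy as np
print(manip.read_state())
for n in("scene","top","wrist"):
    m=camera_model(n);p,d=capture(n)
    np.savez(f"pics/{n}0.npz",p=p,d=d,**{k:np.array(v) for k,v in m.items()})
    cv2.imwrite(f"pics/{n}0.png",p[:,:,::-1]);print(n,m)
E
```

```text
total 12
drwxr-xr-x  3 agent agent 4096 Dec  7 09:32 .
drwxr-xr-x 23 root  root  4096 Dec  7 09:32 ..
drwxr-xr-x  2 agent agent 4096 Dec  7 09:32 pics
{'time_s': 0.0, 'qpos': array([ 1.03747265e+00,  4.94168915e-01,  1.34616642e+00, -5.22119580e-06,
        1.30250797e+00, -9.55127826e-02]), 'qd': array([-3.40759789e-04, -6.63239588e-04, -7.26895843e-04, -1.33055455e-05,
        7.81088076e-04, -4.19217379e-04]), 'tau': array([-6.41709448e-04, -8.78777862e+01, -3.81853187e+01,  7.05433264e-02,
        5.34168317e-02, -2.47410838e-05]), 'position': array([0.26478751, 0.56572327, 0.23533517]), 'ee_rot': array([ 0.59685037,  0.37909432, -0.37988077, -0.59644592]), 'force': array([-0.19747506,  0.22416782,  0.03044872]), 'torque': array([-0.02459003, -0.02884122,  0.00944834]), 'width': 1.0015665546988908}
scene {'mtx': array([[486.18825358,   0.        , 282.15793233],
       [  0.        , 486.18825358, 202.47129994],
       [  0.        ,   0.        ,   1.        ]]), 'view': array([[-0.57611392,  0.81733559,  0.00743527,  0.30071181],
       [-0.58723182, -0.4202143 ,  0.69179385,  
[... 376 characters left out ...]
    3.08548338e-02],
       [ 9.81781107e-01,  1.09260237e-03,  1.90012276e-01,
        -5.39422343e-01],
       [-1.89926896e-01, -2.48774193e-02,  9.81483004e-01,
        -1.44718551e+00],
       [ 0.00000000e+00,  0.00000000e+00,  0.00000000e+00,
         1.00000000e+00]])}
wrist {'mtx': array([[357.27410443,   0.        , 281.90920699],
       [  0.        , 357.27410443, 204.24310953],
       [  0.        ,   0.        ,   1.        ]]), 'view': array([[ 0.42363854,  0.90582787, -0.0025018 , -0.62349984],
       [-0.88104432,  0.41140292, -0.23347063,  0.02733411],
       [-0.21045496,  0.10111136,  0.97236063, -0.39017605],
       [ 0.        ,  0.        ,  0.        ,  1.        ]])}
```

View pics/top0.png

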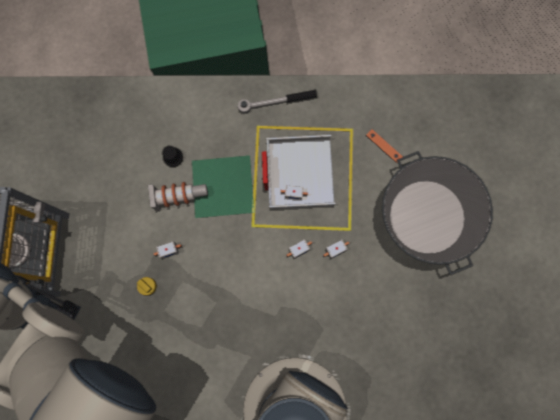

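View pics/scene0.png

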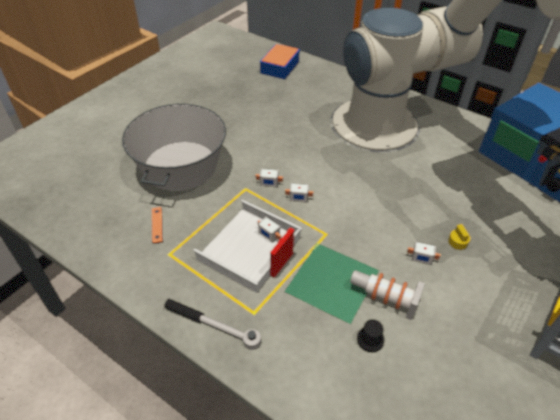

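View pics/wrist0.png

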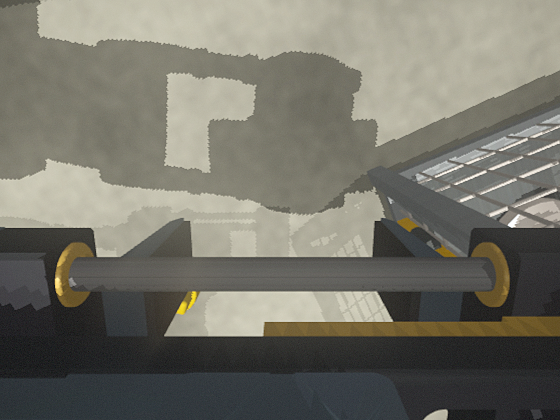

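```bash
cat > h.py <<'E'
import numpy as np,cv2
from bench import manip,capture,camera_model
from scipy.spatial.transform import Rotation as R
def world(d,m):
    K=np.array(m["mtx"]);V=np.array(m["view"]);h,w=d.shape
    u,v=np.meshgrid(np.arange(w),np.arange(h))
    c=np.stack([(u-K[0,2])/K[0,0]*d,-(v-K[1,2])/K[1,1]*d,-d,np.ones_like(d)],-1)
    W=(c@np.linalg.inv(V).T)[...,:3]; W[d==0]=np.nan
    return W
def snap(n,tag):
    m=camera_model(n);p,d=capture(n)
    cv2.imwrite(f"pics/{n}_{tag}.png",p[:,:,::-1])
    return p,d,m,world(d,m)
def crop(p,x0,y0,x1,y1,s,f):
    c=cv2.resize(p[y0:y1,x0:x1],None,fx=s,fy=s,interpolation=cv2.INTER_CUBIC);cv2.imwrite(f,c[:,:,::-1])
E
python3 - <<'E'
from h import *
z=np.load("pics/top0.npz");p,d=z["p"],z["d"];W=world(d,z)
for n,(u,v) in dict(bench=(250,300),fA=(166,250),fB=(300,248),fC=(336,248),f5=(293,191),plug=(146,286),cap=(171,156),hopfloor=(430,215),bay1=(257,127),bay2=(352,128),bay3=(350,229),bay4=(254,227),g1=(193,159),g2=(249,157),g3=(253,214),g4=(195,216),foot=(153,196),inscap=(203,190),red=(265,170)).items():
    print(n,W[v,u].round(3))
crop(p,140,110,360,300,3.5,"pics/c1.png")
m=(W[...,2]>.1)&(W[...,2]<.14)&(W[...,1]<-.1)&(W[...,0]>.25)
a=W[m];print(len(a),a.min(0),a.max(0)); 
import cv2
(c,r),s,_=None or cv2.minEnclosingCircle(a[:,:2].astype(np.float32)) and (cv2.minEnclosingCircle(a[:,:2].astype(np.float32))[0],0,0) if 0 else (cv2.minEnclosingCircle(a[:,:2].astype(np.float32))[0],cv2.minEnclosingCircle(a[:,:2].astype(np.float32))[1]),0,0
print(c,r)
s=manip.read_state();print(R.from_quat(s["ee_rot"]).as_matrix().round(3))
E
```

```text
bench [ 0.287  0.121 -0.003]
fA [0.42  0.349 0.041]
fB [ 0.426 -0.017  0.044]
fC [ 0.426 -0.115  0.041]
f5 [0.583 0.002 0.049]
plug [0.321 0.396 0.053]
cap [0.682 0.344 0.056]
hopfloor [ 0.525 -0.382  0.002]
bay1 [0.786 0.108 0.   ]
bay2 [ 0.782 -0.169 -0.   ]
bay3 [ 0.485 -0.157  0.003]
bay4 [0.49  0.112 0.   ]
g1 [ 0.69   0.293 -0.003]
g2 [0.692 0.129 0.009]
g3 [0.527 0.116 0.001]
g4 [0.521 0.28  0.003]
foot [0.565 0.386 0.066]
inscap [0.585 0.252 0.052]
red [0.632 0.078 0.091]
1887 [ 0.37674256 -0.51353074  0.10001888] [ 0.66111911 -0.22830062  0.13289545]
(0.5190578699111938, -0.36994969844818115) 0.1436845362186432
[[ 0.424 -0.    -0.906]
 [ 0.906 -0.001  0.424]
 [-0.001 -1.     0.   ]]
```

View pics/c1.png

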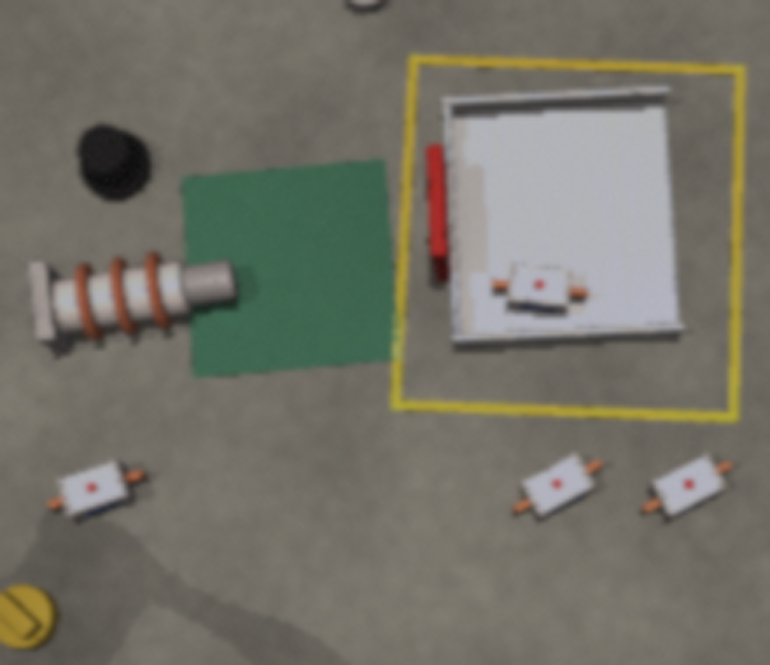

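```bash
cat >> h.py <<'E'
def fuses(p,W,x0=.3,x1=.8,y0=-.6,y1=.5,zlo=.03,zhi=.06,smin=120):
    g=p.astype(int)
    m=(g.min(2)>smin)&(W[...,2]>zlo)&(W[...,2]<zhi)&(W[...,0]>x0)&(W[...,0]<x1)&(W[...,1]>y0)&(W[...,1]<y1)
    n,l,s,c=cv2.connectedComponentsWithStats(m.astype(np.uint8))
    for i in range(1,n):
        if s[i,4]<60: continue
        a=W[l==i]
        r=cv2.minAreaRect((a[:,:2]*1000).astype(np.float32))
        w,h=r[1];ang=r[2] if w<h else r[2]+90   # direction of short side
        print("px",c[i].round(),"n",s[i,4],"ctr",np.round(r[0]),"size",np.round(r[1]),"jawdir deg",round((ang+90)%180-90,1),"z",np.median(a[:,2]).round(3))
E
python3 - <<'E'
from h import *
z=np.load("pics/top0.npz");p,d=z["p"],z["d"];W=world(d,z)
fuses(p,W)
m=(p[...,0].astype(int)>110)&(p[...,1]<60)&(W[...,2]>.085)
a=W[m];print(len(a),np.median(a,0),cv2.minAreaRect((a[:,:2]*1000).astype(np.float32)))
# tray walls
m=(W[...,2]>.028)&(W[...,2]<.045)&(p.min(2)>90)&(W[...,0]>.5)&(W[...,0]<.8)&(W[...,1]>-.15)&(W[...,1]<.09)
a=W[m];print(len(a),cv2.minAreaRect((a[:,:2]*1000).astype(np.float32)))
# insulator
m=(W[...,2]>.03)&(W[...,2]<.08)&(W[...,0]>.5)&(W[...,0]<.64)&(W[...,1]>.22)&(W[...,1]<.45)
a=W[m];print(len(a),cv2.minAreaRect((a[:,:2]*1000).astype(np.float32)))
for y in np.arange(.22,.42,.02):
    b=a[abs(a[:,1]-y)<.005]
    if len(b): print(y.round(2),b[:,0].min().round(3),b[:,0].max().round(3),b[:,2].max().round(3))
E
```

```text
px [296. 137.] n 114 ctr [742. -11.] size [ 15. 182.] jawdir deg 5.4 z 0.039
px [295. 202.] n 154 ctr [551. -12.] size [193.  66.] jawdir deg -17.7 z 0.039
px [193. 190.] n 138 ctr [591. 276.] size [34. 54.] jawdir deg 23.8 z 0.049
px [293. 191.] n 176 ctr [584.   1.] size [49. 30.] jawdir deg -9.7 z 0.045
px [179. 193.] n 62 ctr [579. 320.] size [34. 17.] jawdir deg -71.4 z 0.052
px [168. 194.] n 67 ctr [576. 348.] size [38. 16.] jawdir deg -72.8 z 0.052
px [158. 196.] n 66 ctr [571. 377.] size [34. 17.] jawdir deg -76.9 z 0.052
px [299. 248.] n 187 ctr [427. -13.] size [30. 47.] jawdir deg 29.0 z 0.041
px [336. 248.] n 187 ctr [ 427. -114.] size [30. 47.] jawdir deg 26.4 z 0.041
px [166. 249.] n 185 ctr [423. 351.] size [29. 49.] jawdir deg 19.3 z 0.041
134 [0.63926226 0.08023041 0.09555752] ((639.3148193359375, 79.93372344970703), (85.10555267333984, 11.730621337890625), 3.0896074771881104)
501 ((645.61474609375, -15.878814697265625), (204.2359619140625, 185.34646606445312), 3.121006488800049)
963 ((576.97607421875, 322.4166564941406), (64.9973373413086, 156.6451873779297), 8.470928192138672)
0.24 0.579 0.579 0.044
0.26 0.574 0.606 0.055
0.28 0.565 0.599 0.055
0.3 0.551 0.601 0.07
0.32 0.545 0.6 0.06
0.34 0.555 0.607 0.068
0.36 0.542 0.602 0.067
0.38 0.536 0.587 0.069
0.4 0.555 0.596 0.071
```

>>> play_rows(plan=[1, 30, -40, 0, -10, 1, 60, -85, -20, -20, 1, 90, -130, -40, -28, 1, 120, -175, -60, -36, 1, 145, -205, -80, -42, 1, 158, -215, -100, -46, 1, 158, -215, -120, -46, 1, 158, -215, -120, -46])

```text
time_s: 1.15
position: [0.4224, 0.3504, 0.1148]
ee_rot: [0.698, 0.115, -0.117, -0.697]
force: [-0.0, -0.0, -0.9]
width: 0.997
```

>>> play_rows(plan=[1, 1, 1, -40, 0, 1, 1, 1, -75, 0, 1, 1, 1, -85, 0, 1, 1, 1, -85, 0, 0.1, 1, 1, -85, 0, 0.1, 1, 1, -85, 0, 0.1, 1, 1, -85, 0, 0.1, 1, 1, -85, 0])

```text
time_s: 2.15
position: [0.4241, 0.3521, 0.0312]
ee_rot: [-0.697, -0.116, 0.116, 0.698]
force: [0.2, -0.4, 0.4]
width: 0.589
```

Run:
```python
from h import *
p,d,m,W=snap("top","a");crop(p,100,180,260,300,4,"pics/ca.png")
M=R.from_quat(manip.read_state()["ee_rot"]).as_matrix();print(np.degrees(np.arctan2(M[1,0],M[0,0])))
```

```text
18.917509204530678
```

View pics/ca.png

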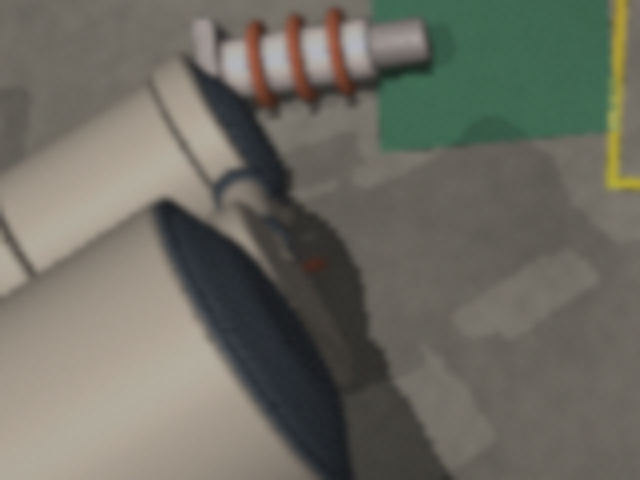

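>>> play_rows(plan=[0.1, 0, 0, 0, 0, 0.1, 0, 0, 0, 0, 0.1, 0, 0, 0, 0, 0.1, 0, 0, 0, 0, 0.1, 0, 0, 0, 0, 0.1, 0, 0, 30, 0, 0.1, 0, 0, 70, 0, 0.1, 0, 0, 100, 0])

```text
time_s: 3.2
position: [0.4241, 0.3521, 0.1324]
ee_rot: [-0.697, -0.116, 0.116, 0.698]
force: [0.5, 1.1, -2.1]
width: 0.328
```

>>> play_rows(plan=[0.1, 35, -40, 20, -5, 0.1, 75, -85, 40, -10, 0.1, 115, -135, 40, -14, 0.1, 155, -185, 40, -16, 0.1, 195, -235, 40, -16, 0.1, 235, -280, 40, -16, 0.1, 265, -315, 40, -16, 0.1, 276, -327, 40, -16])

```text
time_s: 4.2
position: [0.7012, 0.0225, 0.1704]
ee_rot: [0.707, 0.017, -0.017, -0.707]
force: [-0.5, 1.3, -1.5]
width: 0.329
```

Run:
```python
from h import *
p,d,m,W=snap("scene","b")
M=R.from_quat(manip.read_state()["ee_rot"]).as_matrix();print(np.degrees(np.arctan2(M[1,0],M[0,0])))
```

```text
2.786549720601833
```

View pics/scene_b.png

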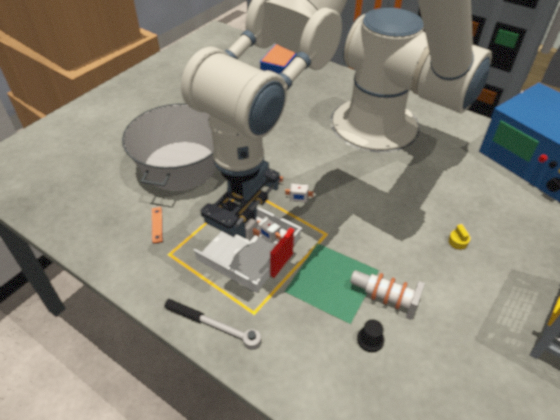

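>>> play_rows(plan=[0.1, -1, 0, -50, 0, 0.1, -1, 0, -100, 0, 0.1, -1, 0, -125, 0, 0.1, -1, 0, -133, 0, 0.1, -1, 0, -133, 0, 0.45, -1, 0, -133, 0, 0.45, -1, 0, -133, 0, 0.45, -1, 0, -133, 0])

```text
time_s: 5.25
position: [0.6993, 0.025, 0.0386]
ee_rot: [0.707, 0.018, -0.018, -0.707]
force: [-0.2, -0.7, 0.4]
width: 0.453
```

>>> play_rows(plan=[0.45, 0, 0, 20, 0, 0.45, 0, 0, 60, 0, 0.45, 0, 0, 110, 0, 1, -40, -10, 130, 5, 1, -90, -20, 130, 12, 1, -140, -30, 130, 20, 1, -190, -35, 130, 25, 1, -240, -35, 130, 26])

```text
time_s: 6.25
position: [0.4577, -0.0102, 0.1692]
ee_rot: [0.685, 0.178, -0.176, -0.684]
force: [-0.2, -0.4, 1.1]
width: 0.968
```

>>> play_rows(plan=[1, -32, -3, -20, 0, 1, -32, -3, -70, 0, 1, -32, -3, -120, 0, 1, -32, -3, -138, 0, 1, -32, -3, -138, 0, 0.1, -32, -3, -138, 0, 0.1, -32, -3, -138, 0, 0.1, -32, -3, -138, 0])

```text
time_s: 7.25
position: [0.4274, -0.013, 0.0306]
ee_rot: [0.685, 0.177, -0.176, -0.685]
force: [-0.4, -0.0, 0.6]
width: 0.698
```

>>> play_rows(plan=[0.1, 0, 0, 0, 0, 0.1, 0, 0, 0, 0, 0.1, 0, 0, 0, 0, 0.1, 0, 0, 0, 0, 0.1, 0, 0, 0, 0, 0.1, 0, 0, 0, 0, 0.1, 0, 0, 40, 0, 0.1, 0, 0, 100, 0])

```text
time_s: 8.25
position: [0.426, -0.0128, 0.1301]
ee_rot: [-0.684, -0.175, 0.178, 0.685]
force: [2.0, 0.6, -1.6]
width: 0.328
```

>>> play_rows(plan=[0.1, 50, 10, 10, -8, 0.1, 105, 20, 10, -16, 0.1, 155, 28, 10, -24, 0.1, 195, 36, 10, -26, 0.1, 215, 38, 0, -26, 0.1, 216, 38, 0, -26, 0.1, 216, 38, -40, -26, 0.1, 216, 38, -75, -26])

```text
time_s: 9.25
position: [0.6418, 0.0249, 0.0544]
ee_rot: [-0.707, -0.018, 0.018, 0.707]
force: [-0.9, -0.2, -0.5]
width: 0.325
```

>>> play_rows(plan=[0.1, 0, 0, -15, 0, 0.1, 0, 0, -18, 0, 0.1, 0, 0, -18, 0, 0.45, 0, 0, -18, 0, 0.45, 0, 0, -18, 0, 0.45, 0, 0, -18, 0, 0.45, 0, 0, 10, 0, 0.45, 0, 0, 60, 0])

```text
time_s: 10.25
position: [0.6418, 0.0251, 0.1144]
ee_rot: [-0.707, -0.017, 0.019, 0.707]
force: [0.8, -0.1, 1.2]
width: 0.455
```

Run:
```python
from h import *
p,d,m,W=snap("scene","c")
crop(p,140,140,440,340,2.6,"pics/cc.png");print(manip.read_state()["position"])
```

```text
[0.64528354 0.02500097 0.1220063 ]
```

View pics/cc.png

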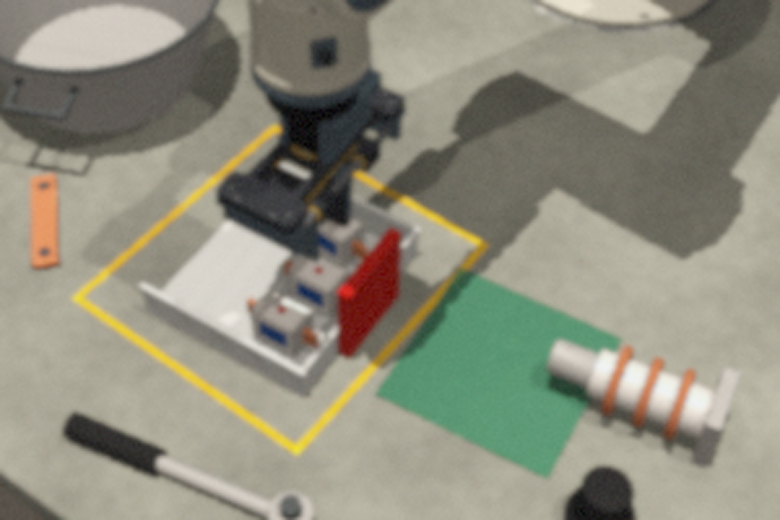

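>>> play_rows(plan=[0.45, -10, -5, 20, 0, 1, -50, -32, 20, 6, 1, -95, -62, 20, 14, 1, -135, -90, 20, 22, 1, -170, -115, 20, 24, 1, -200, -130, 20, 24, 1, -215, -139, 20, 24, 1, -215, -139, 20, 24])

```text
time_s: 11.3
position: [0.4274, -0.1142, 0.135]
ee_rot: [-0.688, -0.164, 0.164, 0.688]
force: [1.0, -0.2, -0.5]
width: 1.0
```

Run:
```python
from h import *
print(manip.read_state()["position"])
p,d,m,W=snap("wrist","d")
fuses(p,W,smin=100)
```

```text
[ 0.42742558 -0.11424291  0.13500066]
px [503. 156.] n 2797 ctr [547. -13.] size [  8. 157.] jawdir deg 3.2 z 0.038
px [542. 175.] n 2147 ctr [574.  -8.] size [27. 60.] jawdir deg 28.4 z 0.042
px [281. 210.] n 2789 ctr [ 428. -117.] size [30. 56.] jawdir deg 27.8 z 0.04
```

View pics/wrist_d.png

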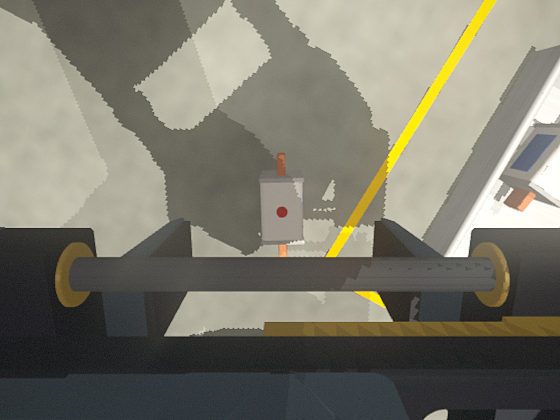

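Fuse C is aligned between the jaws (red dot at pixel 281,212). Descend and grip.

>>> play_rows(plan=[1, 0, -1, -50, 0, 1, 0, -1, -95, 0, 1, 0, -1, -105, 0, 0.1, 0, -1, -105, 0, 0.1, 0, -1, -105, 0, 0.1, 0, -1, -105, 0, 0.1, 0, -1, -105, 0, 0.1, 0, -1, -105, 0])

```text
time_s: 12.35
position: [0.4281, -0.115, 0.0302]
ee_rot: [0.688, 0.165, -0.164, -0.688]
force: [-1.2, 0.2, 0.2]
width: 0.487
```

>>> play_rows(plan=[0.1, 0, 0, 0, 0, 0.1, 0, 0, 0, 0, 0.1, 0, 0, 0, 0, 0.1, 0, 0, 0, 0, 0.1, 0, 0, 0, 0, 0.1, 0, 0, 40, 0, 0.1, 0, 0, 90, 0, 0.1, 0, 0, 110, 0])

```text
time_s: 13.35
position: [0.4286, -0.1152, 0.1421]
ee_rot: [0.688, 0.165, -0.164, -0.687]
force: [1.6, 0.1, -2.4]
width: 0.33
```

>>> play_rows(plan=[0.1, 25, 5, 0, 8, 0.1, 60, 13, 0, 16, 0.1, 95, 20, 0, 25, 0.1, 130, 28, 0, 34, 0.1, 165, 36, 0, 43, 0.1, 195, 43, 0, 52, 0.1, 225, 50, 0, 60, 0.1, 242, 53, 0, 66])

```text
time_s: 14.35
position: [0.671, -0.0614, 0.1393]
ee_rot: [-0.486, -0.514, 0.514, 0.486]
force: [-1.6, -0.5, -0.5]
width: 0.322
```

Run:
```python
from h import *
s=manip.read_state();print(s["position"],s["qpos"])
M=R.from_quat(s["ee_rot"]).as_matrix();print(np.degrees(np.arctan2(M[1,0],M[0,0])))
p,d,m,W=snap("wrist","e")
```

```text
[ 0.67099262 -0.06141037  0.13932658] [-1.79864109e-01  6.56209678e-01  1.31841187e+00  5.95823127e-05
  1.16732625e+00 -1.80616024e+00]
93.17856213356185
```

View pics/wrist_e.png

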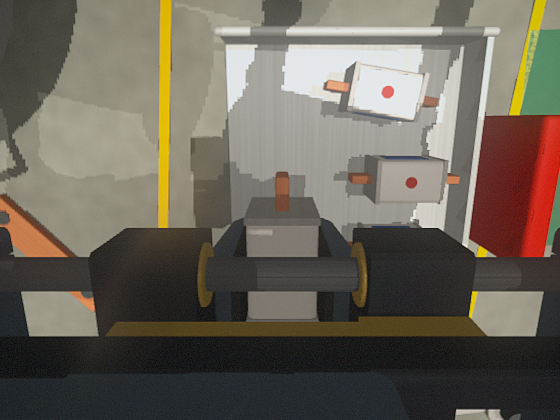

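>>> play_rows(plan=[0.1, 0, 0, -50, 0, 0.1, 0, 0, -85, 0, 0.1, 0, 0, -102, 0, 0.1, 0, 0, -102, 0, 0.45, 0, 0, -102, 0, 0.45, 0, 0, -102, 0, 0.45, 0, 0, -102, 0, 0.45, 0, 0, -60, 0])

```text
time_s: 15.4
position: [0.6682, -0.0616, 0.0782]
ee_rot: [-0.486, -0.512, 0.514, 0.489]
force: [-0.6, -1.5, 0.8]
width: 0.451
```

>>> play_rows(plan=[0.45, 0, 0, 50, 0, 0.45, 0, 0, 60, 0, 0.6, 0, 0, 60, 0, 0.8, 0, 0, 60, 0, 0.8, -50, 20, 60, 0, 0.8, -110, 20, 60, 0, 0.8, -170, 20, 60, 0, 0.8, -230, 20, 60, 0])

```text
time_s: 16.4
position: [0.4373, -0.0416, 0.139]
ee_rot: [-0.486, -0.512, 0.513, 0.488]
force: [1.1, -0.4, 0.1]
width: 0.797
```

Run:
```python
from h import *
s=manip.read_state();print(s["position"])
p,d,m,W=snap("top","f");crop(p,140,110,360,300,3.5,"pics/cf.png")
p,d,m,W=snap("scene","f");crop(p,140,140,440,340,2.6,"pics/cf2.png")
```

```text
[ 0.43732995 -0.04159489  0.13896894]
```

View pics/cf.png

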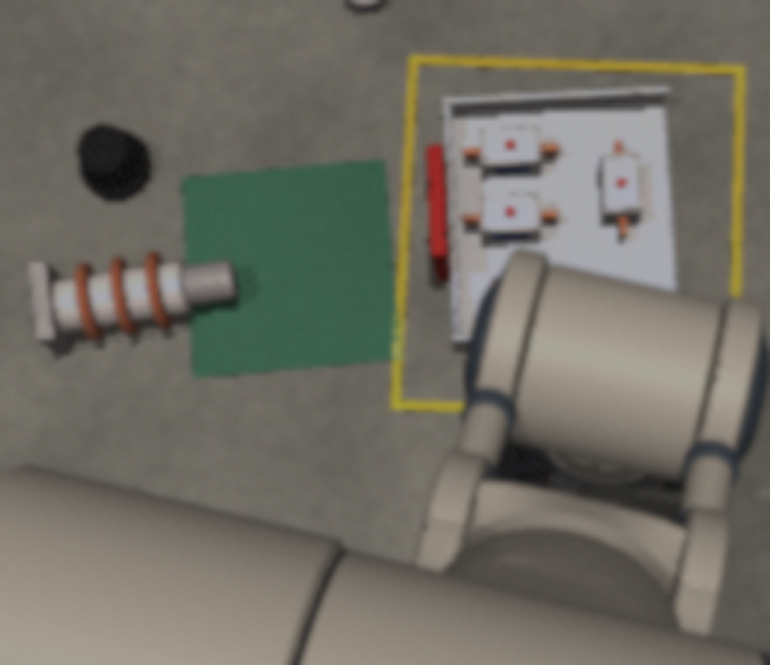

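View pics/cf2.png

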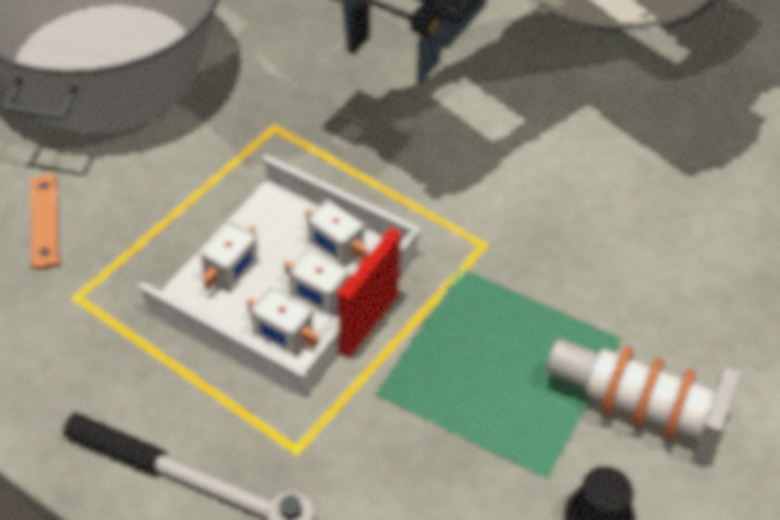

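>>> play_rows(plan=[0.6, 0, 10, 30, 0, 0.5, 30, 30, 35, 0, 0.5, 65, 50, 35, 0, 0.5, 105, 70, 35, 0, 0.5, 145, 90, 35, 0, 0.5, 180, 110, 35, 0, 0.5, 202, 122, 35, 0, 0.5, 202, 122, 35, 0])

```text
time_s: 17.5
position: [0.6427, 0.0808, 0.1733]
ee_rot: [-0.487, -0.512, 0.513, 0.487]
force: [-0.2, -0.4, -1.4]
width: 0.503
```

Run:
```python
from h import *
s=manip.read_state();print(s["position"])
p,d,m,W=snap("wrist","g")
r=(p[...,0].astype(int)>90)&(p[...,1]<60)&(W[...,2]>.085)&(W[...,2]<.1)
a=W[r];print(len(a),np.median(a,0),cv2.minAreaRect((a[:,:2]*1000).astype(np.float32)))
```

```text
[0.64273218 0.0808493  0.17326376]
2116 [0.62994076 0.08101272 0.09482786] ((632.2608642578125, 80.96124267578125), (72.89620971679688, 12.964924812316895), 3.35764217376709)
```

View pics/wrist_g.png

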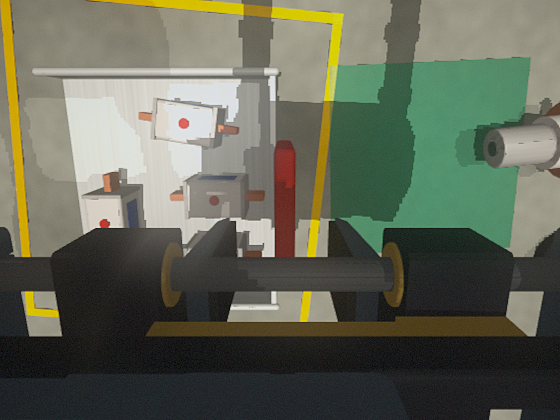

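>>> play_rows(plan=[0.5, -2, 0, -40, 0, 0.5, -2, 0, -75, 0, 0.5, -2, 0, -97, 0, 0, -2, 0, -97, 0, 0, -2, 0, -97, 0, 0, -2, 0, -97, 0, 0, -2, 0, -97, 0, 0, -2, 0, -97, 0])

```text
time_s: 18.55
position: [0.6405, 0.0804, 0.0791]
ee_rot: [0.487, 0.513, -0.512, -0.487]
force: [-1.8, 2.3, 8.0]
width: 0.145
```

>>> play_rows(plan=[0, 0, 0, 0, 0, 0, 0, 0, 0, 0, 0, 0, 0, 0, 0, 0, 0, 0, 5, 0, 0, 0, 0, 10, 0, 0, 0, 0, 15, 0, 0, 0, 0, 20, 0, 0, 0, 0, 20, 0])

```text
time_s: 19.55
position: [0.6402, 0.08, 0.0984]
ee_rot: [0.487, 0.513, -0.512, -0.487]
force: [0.0, 0.5, -6.2]
width: 0.151
```

Run:
```python
from h import *
s=manip.read_state();print(s["position"],s["force"],s["torque"],s["width"])
p,d,m,W=snap("scene","g");crop(p,140,140,440,340,2.6,"pics/cg2.png")
```

```text
[0.640213   0.08003485 0.09838136] [ 0.00738245  0.47390599 -6.24573744] [ 0.52746864  0.0716859  -0.06276619] 0.15104837375954022
```

View pics/cg2.png

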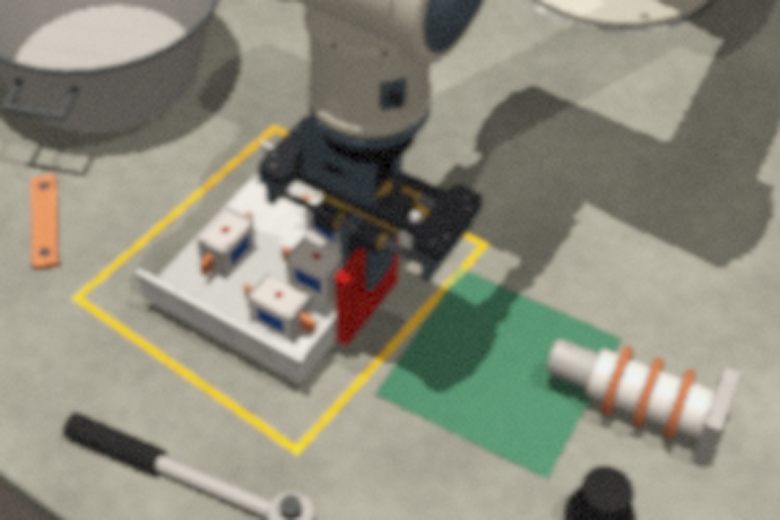

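>>> play_rows(plan=[0, 0, 0, 12, 0, 0, 0, 0, 34, 0, 0, 0, 0, 60, 0, 0, 0, 0, 88, 0, 0, 0, 0, 116, 0, 0, 0, 0, 144, 0, 0, 0, 0, 170, 0, 0, 0, 0, 187, 0])

```text
time_s: 20.6
position: [0.6401, 0.08, 0.2868]
ee_rot: [0.487, 0.513, -0.512, -0.487]
force: [0.1, 0.3, -6.4]
width: 0.153
```

>>> play_rows(plan=[0, -4, -10, 0, 0, 0, -12, -30, 0, 0, 0, -22, -55, 0, 0, 0, -32, -80, 0, 0, 0, -42, -105, 0, 0, 0, -52, -130, 0, 0, 0, -62, -152, 0, 0, 0, -66, -165, 0, 0])

```text
time_s: 21.6
position: [0.5724, -0.0867, 0.284]
ee_rot: [-0.487, -0.512, 0.513, 0.488]
force: [-0.1, -1.1, -6.1]
width: 0.153
```

Run:
```python
from h import *
s=manip.read_state();print(s["position"],s["force"],s["torque"],s["width"])
p,d,m,W=snap("scene","h")
```

```text
[ 0.57237    -0.0867449   0.28403704] [-0.1410722  -1.10349171 -6.06361226] [0.47917132 0.11158174 0.08375961] 0.15267041671991918
```

View pics/scene_h.png

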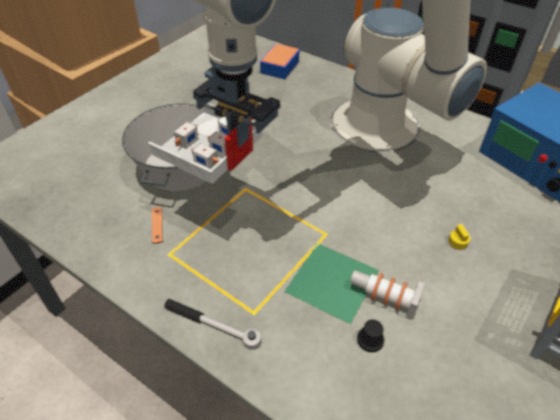

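>>> play_rows(plan=[0, -4, -10, 0, 0, 0, -12, -30, 0, 0, 0, -22, -55, 0, 0, 0, -32, -82, 0, 0, 0, -42, -110, 0, 0, 0, -51, -138, 0, 0, 0, -57, -156, 0, 0, 0, -59, -163, 0, 0])

```text
time_s: 22.65
position: [0.5145, -0.2489, 0.2848]
ee_rot: [-0.487, -0.512, 0.512, 0.487]
force: [-0.2, -0.2, -5.1]
width: 0.152
```

Run:
```python
from h import *
s=manip.read_state();print(s["position"],s["force"],s["torque"],s["width"])
p,d,m,W=snap("top","i")
K=m["mtx"];V=m["view"];print(V.shape)
```

```text
[ 0.51448625 -0.24893167  0.28483792] [-0.18856326 -0.19741061 -5.06402468] [ 0.53361405 -0.00905513  0.01982141] 0.15171427308070073
(4, 4)
```

View pics/top_i.png

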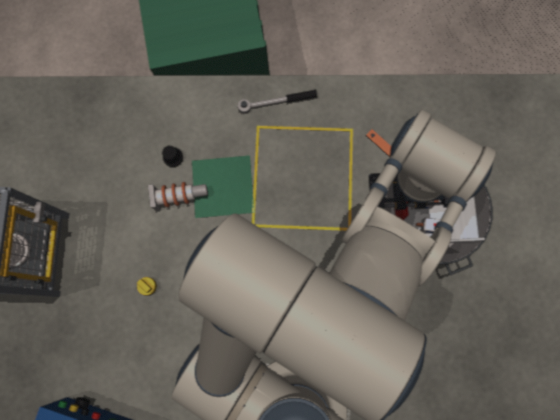

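>>> play_rows(plan=[0.15, 0, 0, 0, 0, 0.16, 0, 0, 0, 0, 0.17, 0, 0, 0, 0, 0.18, 0, 0, 0, 0, 0.19, 0, 0, 0, 0, 0.2, 0, 0, 0, 0, 0.2, 0, 0, 0, 0, 0.2, 0, 0, 0, 0])

```text
time_s: 23.7
position: [0.515, -0.248, 0.2849]
ee_rot: [-0.487, -0.513, 0.513, 0.487]
force: [-0.1, -0.0, 0.0]
width: 0.201
```

Run:
```python
from h import *
s=manip.read_state();print(s["position"],s["force"],s["torque"],s["width"])
p,d,m,W=snap("scene","j");crop(p,90,40,330,220,3,"pics/cj.png")
```

```text
[ 0.51495189 -0.24797612  0.28490714] [-0.12535166 -0.00702691  0.00702518] [ 0.00915239 -0.01803347 -0.05975733] 0.20146902204066983
```

View pics/cj.png

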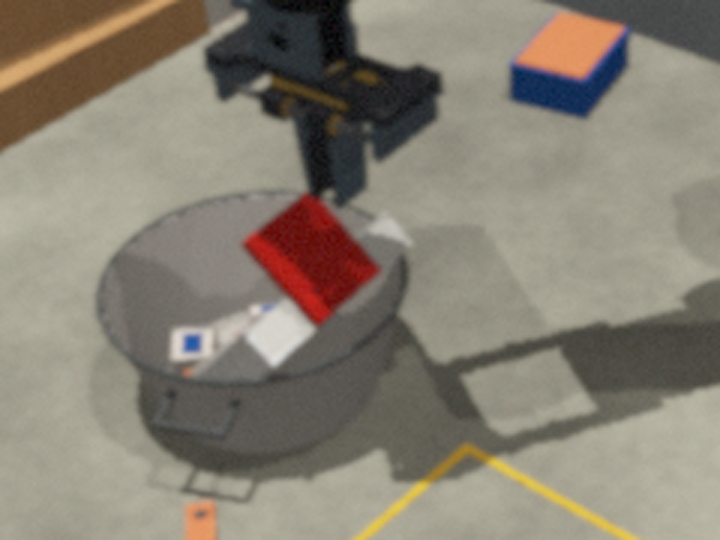

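>>> play_rows(plan=[0.3, 0, 0, 40, 0, 0.4, 0, 30, 80, 0, 0.5, 0, 60, 80, 0, 0.5, 0, 100, 80, 0, 0.5, 0, 140, 80, 0, 0.5, 0, 190, 80, 0, 0.5, 0, 240, 80, 0, 0.5, 0, 290, 80, 0])

```text
time_s: 24.75
position: [0.5148, 0.0436, 0.3651]
ee_rot: [0.487, 0.513, -0.512, -0.487]
force: [0.5, -0.0, 0.0]
width: 0.501
```

Run:
```python
from h import *
s=manip.read_state();print(s["position"],s["force"],s["torque"],s["width"])
p,d,m,W=snap("top","k");crop(p,360,130,520,290,5 if 0 else 3.7,"pics/ck.png");np.savez("pics/k.npz",p=p,W=W)
p,d,m,W=snap("scene","k");crop(p,100,80,260,200,4.5,"pics/ck2.png");np.savez("pics/k2.npz",p=p,W=W)
```

```text
[0.51477446 0.04360418 0.36505451] [ 0.47137078 -0.03136861  0.0028353 ] [ 0.03434161 -0.03212967 -0.04363383] 0.5012729992767149
```

View pics/ck.png

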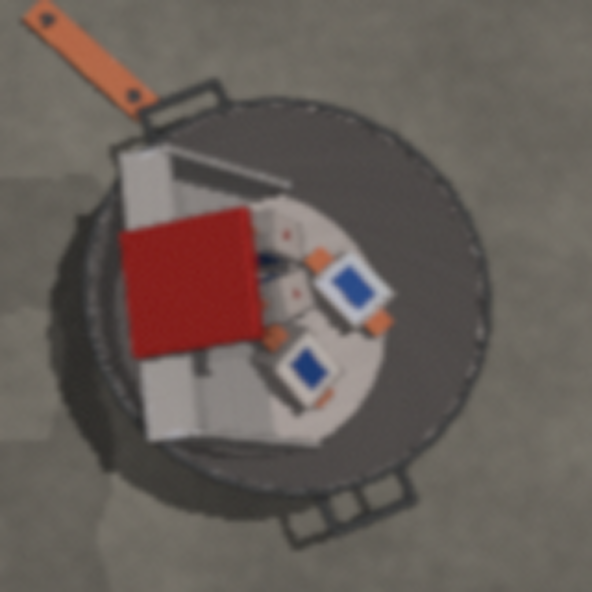

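View pics/ck2.png

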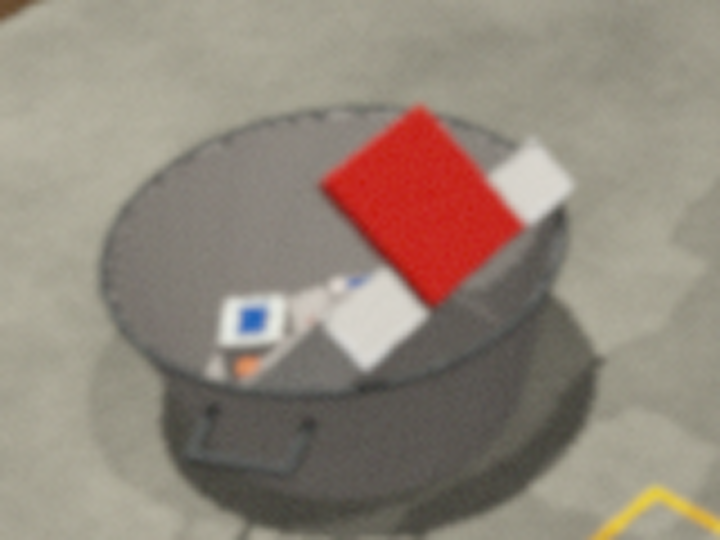

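Run:
```python
from h import *
for f in("pics/k.npz","pics/k2.npz"):
    z=np.load(f);p,W=z["p"].astype(int),z["W"]
    m=(p[...,0]>110)&(p[...,1]<60)&(W[...,0]<.66)&(W[...,0]>.4)&(W[...,1]<-.15)&(W[...,2]>.08)
    a=W[m];c=np.median(a,0);
    A=np.c_[a[:,0]-c[0],a[:,1]-c[1],np.ones(len(a))]
    k,_,_,_=np.linalg.lstsq(A,a[:,2]-c[2],rcond=None)
    res=a[:,2]-c[2]-A@k
    n=np.array([-k[0],-k[1],1]);n/=np.linalg.norm(n)
    print(f,len(a),c.round(3),"normal",n.round(3),"res",res.std().round(4),"box",cv2.minAreaRect((a[:,:2]*1000).astype(np.float32)),"z",np.percentile(a[:,2],[1,99]).round(3))
    # corners
    b=cv2.boxPoints(cv2.minAreaRect((a[:,:2]*1000).astype(np.float32)))/1000
    for q in b: print(q.round(3),round(c[2]+k[0]*(q[0]-c[0])+k[1]*(q[1]-c[1])+k[2],3))
z=np.load("pics/k.npz");p,W=z["p"].astype(int),z["W"]
def q(cx,cy): 
    u,v=round(360+cx/3.7),round(130+cy/3.7);return (cx,cy),W[v,u].round(3)
for c in [(145,165),(150,220),(172,390),(180,430),(145,230),(125,300),(240,230),(255,330),(285,185),(315,440),(235,185),(230,420),(95,300),(350,290),(310,370),(290,235),(295,290)]: print(*q(*c))
```

```text
pics/k.npz 1214 [ 0.513 -0.291  0.19 ] normal [-0.04   0.631  0.775] res 0.0038 box ((514.0850830078125, -291.8629455566406), (87.11308288574219, 78.03729248046875), 4.567604064941406) z [0.156 0.219]
[ 0.468 -0.256] 0.158
[ 0.474 -0.334] 0.222
[ 0.561 -0.327] 0.221
[ 0.554 -0.249] 0.157
pics/k2.npz 968 [ 0.522 -0.285  0.184] normal [-0.031  0.645  0.764] res 0.003 box ((517.890869140625, -284.67822265625), (89.99214935302734, 73.17498779296875), 3.9733545780181885) z [0.154 0.212]
[ 0.47  -0.251] 0.153
[ 0.476 -0.324] 0.215
[ 0.565 -0.318] 0.213
[ 0.56  -0.245] 0.151
(145, 165) [ 0.601 -0.269  0.159]
(150, 220) [ 0.563 -0.272  0.165]
(172, 390) [ 0.446 -0.281  0.16 ]
(180, 430) [ 0.418 -0.288  0.16 ]
(145, 230) [ 0.554 -0.266  0.168]
(125, 300) [ 0.508 -0.254  0.155]
(240, 230) [ 0.544 -0.32   0.212]
(255, 330) [ 0.478 -0.327  0.213]
(285, 185) [ 0.619 -0.399  0.03 ]
(315, 440) [ 0.426 -0.411  0.033]
(235, 185) [ 0.616 -0.36   0.044]
(230, 420) [ 0.436 -0.343  0.059]
(95, 300) [ 0.522 -0.247  0.076]
(350, 290) [ 0.538 -0.443  0.037]
(310, 370) [ 0.476 -0.408  0.043]
(290, 235) [ 0.575 -0.395  0.048]
(295, 290) [ 0.537 -0.399  0.046]
```

>>> play_rows(plan=[1, 0, -40, 0, 0, 1, 0, -90, 0, 0, 1, 1, -140, 0, 0, 1, 1, -200, 0, 0, 1, 1, -260, 0, 0, 1, 1, -310, 0, 0, 1, 1, -345, -20, 0, 1, 1, -354, -45, 0])

```text
time_s: 25.85
position: [0.5155, -0.3149, 0.3193]
ee_rot: [-0.488, -0.512, 0.512, 0.487]
force: [0.3, 0.1, -0.3]
width: 1.002
```

Run:
```python
from h import *
s=manip.read_state();print(s["position"],s["force"],s["width"])
p,d,m,W=snap("scene","l");crop(p,90,40,330,220,3,"pics/cl.png")
p,d,m,W=snap("wrist","l")
```

```text
[ 0.51552171 -0.31486436  0.31931222] [ 0.26728349  0.13972444 -0.27505118] 1.001557525041133
```

View pics/cl.png

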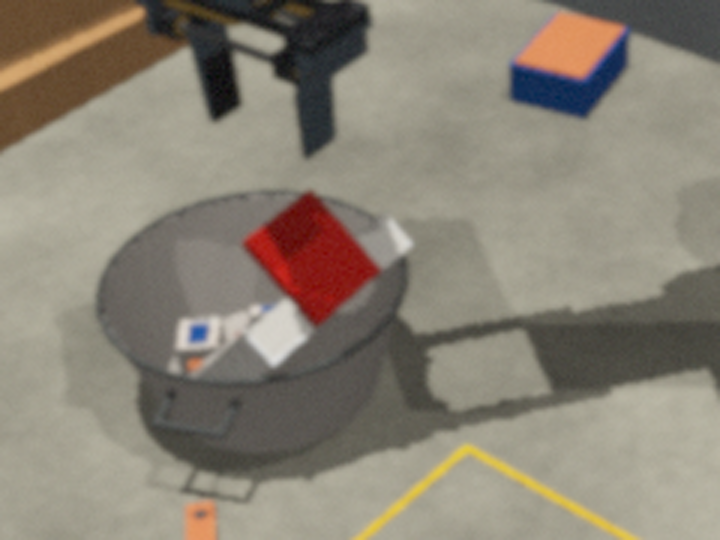

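View pics/wrist_l.png

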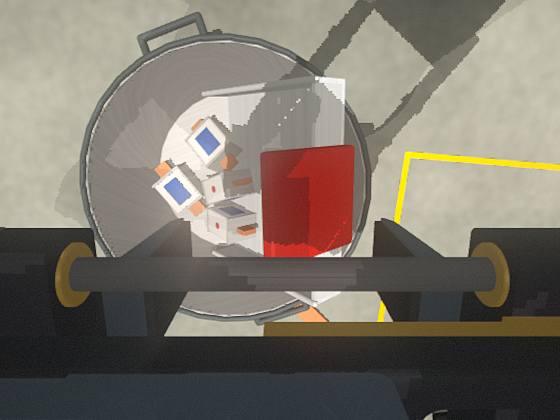

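>>> play_rows(plan=[1, 0, 3, -40, 0, 1, 0, 3, -80, 0, 1, 0, 3, -105, 0, 1, 0, 3, -117, 0, 1, 0, 3, -117, 0, 0.85, 0, 3, -117, 0, 0.75, 0, 3, -117, 0, 0.75, 0, 3, -117, 0])

```text
time_s: 26.95
position: [0.5161, -0.3091, 0.2035]
ee_rot: [0.487, 0.513, -0.513, -0.487]
force: [0.1, -0.5, -0.6]
width: 0.755
```

Run:
```python
from h import *
s=manip.read_state();print(s["position"],s["force"],s["width"])
p,d,m,W=snap("scene","m");crop(p,90,40,330,220,3,"pics/cm.png")
p,d,m,W=snap("wrist","m")
```

```text
[ 0.51614355 -0.30908694  0.20347349] [ 0.09782227 -0.52287405 -0.5704445 ] 0.7546464598503779
```

View pics/cm.png

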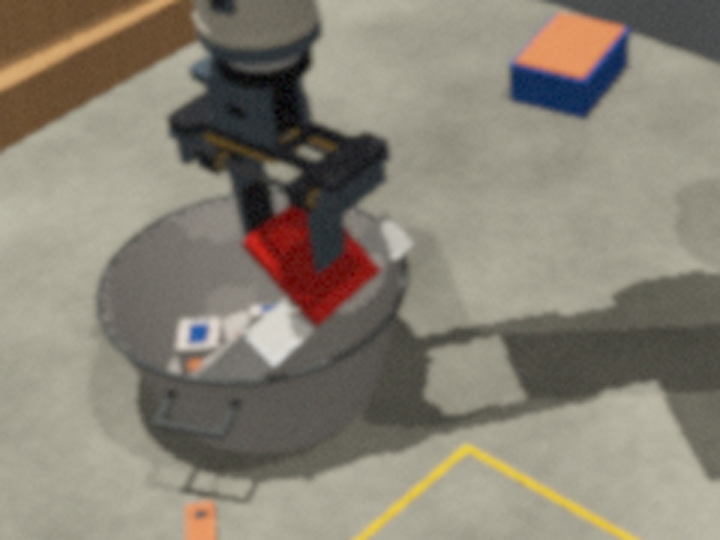

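View pics/wrist_m.png

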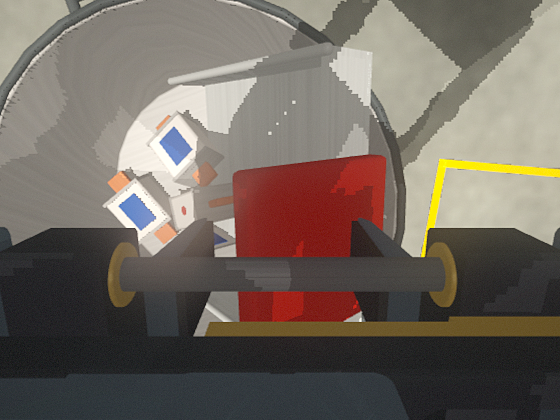

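>>> play_rows(plan=[0, 0, 0, 0, 0, 0, 0, 0, 0, 0, 0, 0, 30, 38, 0, 0, 0, 66, 84, 0, 0, 0, 80, 125, 0, 0, 0, 80, 145, 0, 0, 0, 80, 145, 0, 0, 0, 80, 145, 0])

```text
time_s: 28.05
position: [0.5156, -0.2289, 0.3468]
ee_rot: [-0.487, -0.512, 0.513, 0.488]
force: [1.6, -0.2, -0.7]
width: 0.008
```

Run:
```python
from h import *
s=manip.read_state();print(s["position"],s["force"],s["width"])
p,d,m,W=snap("scene","n");crop(p,90,40,330,220,3,"pics/cn.png")
p,d,m,W=snap("wrist","n")
```

```text
[ 0.51558202 -0.22889803  0.34680961] [ 1.5684365  -0.18444267 -0.70847437] 0.007650479158998981
```

View pics/cn.png

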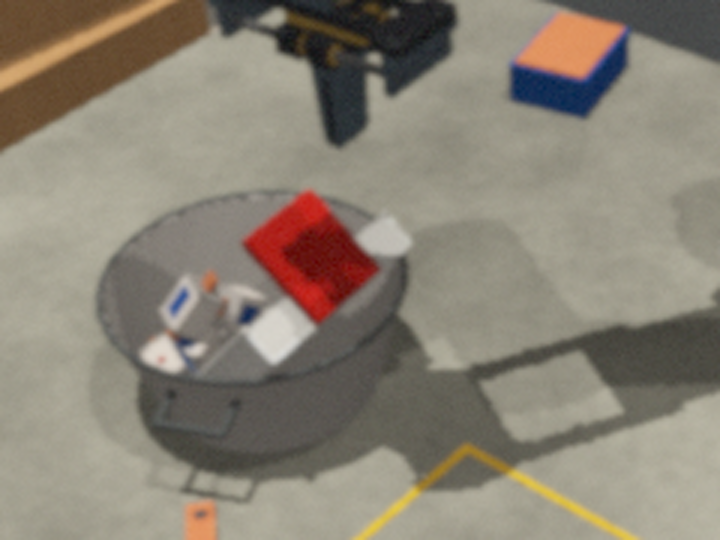

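View pics/wrist_n.png

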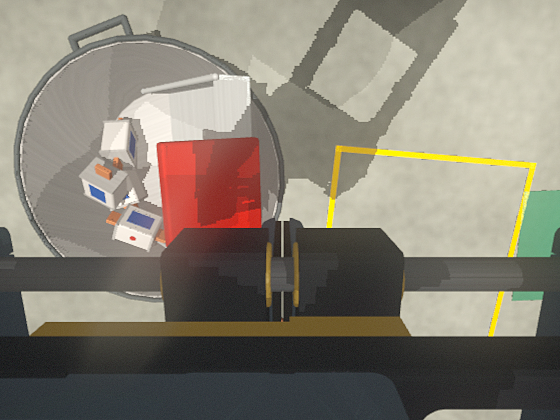

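>>> play_rows(plan=[0.4, 0, 40, 0, 0, 0.7, 0, 90, 0, 0, 0.75, 0, 140, 0, 0, 0.75, 0, 190, 0, 0, 0.75, 0, 240, 0, 0, 0.75, 0, 260, 0, 0, 0.75, 0, 260, 0, 0, 0.75, 0, 260, 0, 0])

```text
time_s: 29.15
position: [0.5159, 0.0304, 0.3474]
ee_rot: [-0.487, -0.512, 0.513, 0.487]
force: [-0.2, -0.5, -0.0]
width: 0.748
```

Run:
```python
from h import *
s=manip.read_state();print(s["position"],s["force"],s["torque"],s["width"])
p,d,m,W=snap("top","o");crop(p,360,130,520,290,3.7,"pics/co.png");np.savez("pics/o.npz",p=p,W=W)
p=p.astype(int)
r=(p[...,0]>110)&(p[...,1]<60)&(W[...,0]<.66)&(W[...,0]>.4)&(W[...,1]<-.15)&(W[...,2]>.08)
a=W[r];c=np.median(a,0)
A=np.c_[a[:,0]-c[0],a[:,1]-c[1],np.ones(len(a))];k=np.linalg.lstsq(A,a[:,2]-c[2],rcond=None)[0]
n=np.array([-k[0],-k[1],1]);n/=np.linalg.norm(n);print(n)
for q in cv2.boxPoints(cv2.minAreaRect((a[:,:2]*1000).astype(np.float32)))/1000: print(q.round(3),round(c[2]+k[0]*(q[0]-c[0])+k[1]*(q[1]-c[1])+k[2],3))
p,d,m,W=snap("scene","o");crop(p,100,80,260,200,4.5,"pics/co2.png")
```

```text
[0.51588888 0.03037529 0.34743618] [-0.16960818 -0.50087818 -0.00896935] [ 0.01940569  0.03359891 -0.00593962] 0.748157911982543
[-0.04135315  0.62578864  0.77889569]
[ 0.468 -0.255] 0.159
[ 0.473 -0.331] 0.221
[ 0.56  -0.326] 0.221
[ 0.556 -0.249] 0.159
```

View pics/co.png

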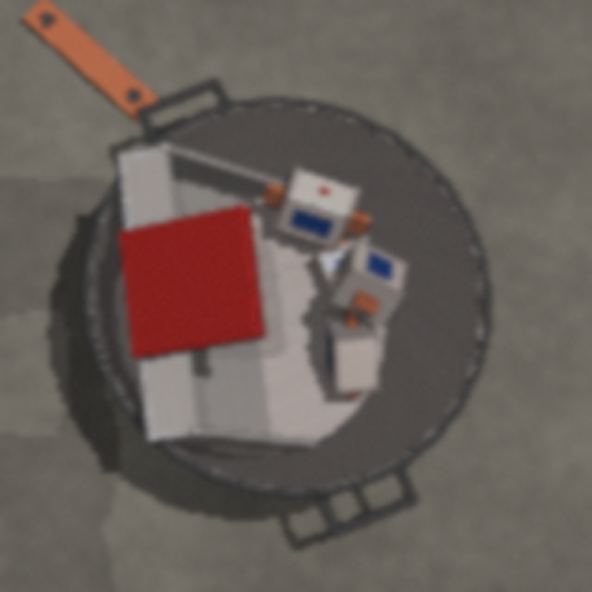

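View pics/co2.png

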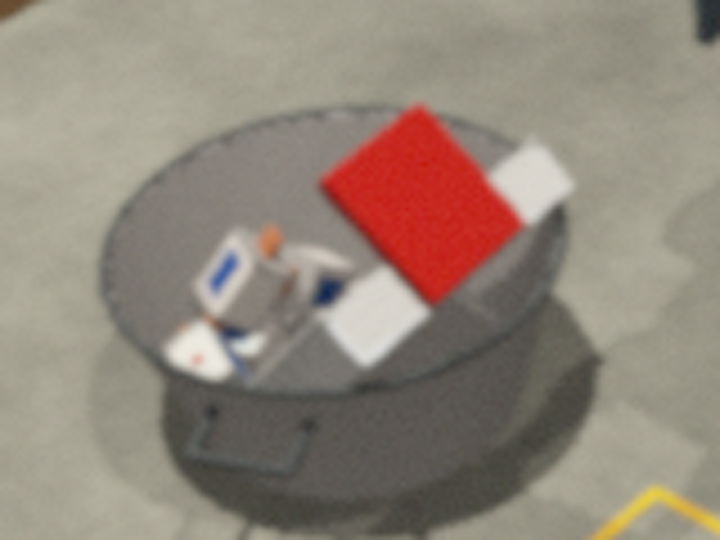

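>>> play_rows(plan=[1, 0, -50, 0, 0, 1, 0, -110, 0, 0, 1, 0, -170, 0, 0, 1, 0, -230, 0, 0, 1, 0, -290, 0, 0, 1, 0, -330, 0, 0, 1, 0, -341, -40, 0, 1, 0, -341, -80, 0])

```text
time_s: 30.25
position: [0.5153, -0.3122, 0.2668]
ee_rot: [-0.488, -0.512, 0.512, 0.488]
force: [0.3, 0.2, -0.2]
width: 0.996
```

>>> play_rows(plan=[1, 0, 0, -30, 0, 1, 0, 0, -55, 0, 1, 0, 0, -65, 0, 0.8, 0, 0, -65, 0, 0.8, 0, 8, -65, 0, 0.8, 0, 14, -65, 0, 0.8, 0, 20, -65, 0, 0.8, 0, 20, -65, 0])

```text
time_s: 31.25
position: [0.5162, -0.2897, 0.2034]
ee_rot: [-0.487, -0.513, 0.513, 0.487]
force: [0.7, -2.3, 0.4]
width: 0.798
```

Run:
```python
from h import *
s=manip.read_state();print(s["position"],s["force"],s["width"])
p,d,m,W=snap("scene","q");crop(p,90,40,330,220,3,"pics/cq.png")
```

```text
[ 0.51623102 -0.28965913  0.20340443] [ 0.69972834 -2.31934934  0.42137532] 0.7982096662084068
```

View pics/cq.png

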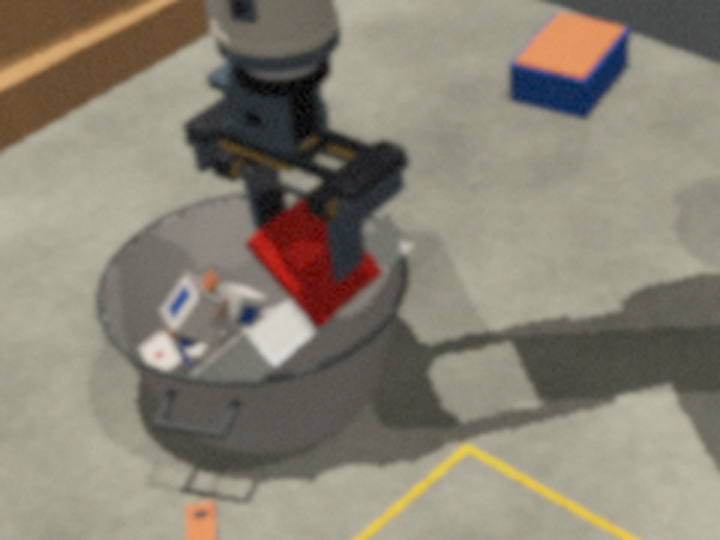

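Contact: 2.3 N push, the tray has begun to rotate. Continue pushing.

>>> play_rows(plan=[0.8, 0, 5, 0, 0, 0.8, 0, 10, 0, 0, 0.8, 0, 15, 0, 0, 0.8, 0, 20, 0, 0, 0.8, 0, 25, 0, 0, 0.8, 0, 30, 0, 0, 0.8, 0, 30, 0, 0, 0.8, 0, 30, 0, 0])

```text
time_s: 32.3
position: [0.516, -0.2599, 0.2029]
ee_rot: [0.487, 0.513, -0.513, -0.487]
force: [0.0, -1.7, 1.2]
width: 0.798
```

Run:
```python
from h import *
s=manip.read_state();print(s["position"],s["force"],s["width"])
p,d,m,W=snap("scene","r");crop(p,90,40,330,220,3,"pics/cr.png")
```

```text
[ 0.51595902 -0.25994201  0.20287279] [ 0.02334334 -1.70583273  1.22489658] 0.7983036263240668
```

View pics/cr.png

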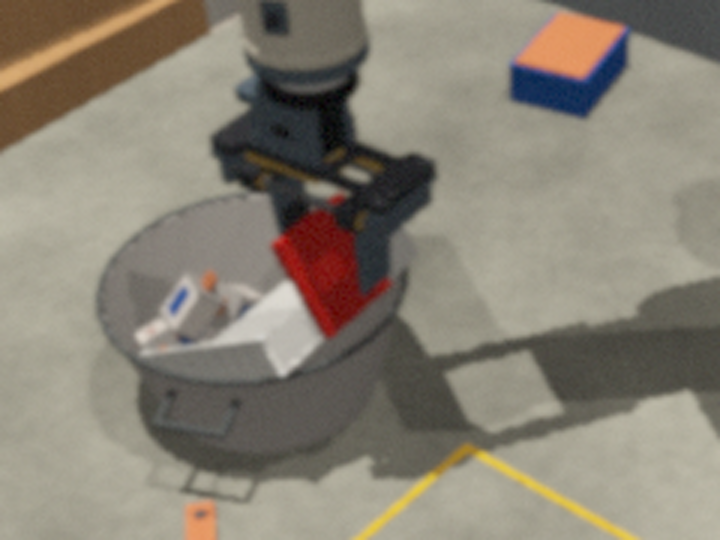

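>>> play_rows(plan=[0.8, 0, 5, 0, 0, 0.8, 0, 10, 0, 0, 0.8, 0, 15, 0, 0, 0.8, 0, 20, 0, 0, 0.8, 0, 23, 0, 0, 0.8, 0, 23, 0, 0, 0.8, 0, 23, 0, 0, 0.8, 0, 23, 0, 0])

```text
time_s: 33.35
position: [0.5159, -0.237, 0.2028]
ee_rot: [0.487, 0.513, -0.513, -0.487]
force: [-0.4, -2.1, 0.2]
width: 0.8
```

Run:
```python
from h import *
s=manip.read_state();print(s["position"],s["force"],s["width"])
p,d,m,W=snap("scene","s");crop(p,90,40,330,220,3,"pics/cs.png")
```

```text
[ 0.51594201 -0.23704276  0.20283704] [-0.36647802 -2.14600987  0.16100197] 0.799825174393268
```

View pics/cs.png

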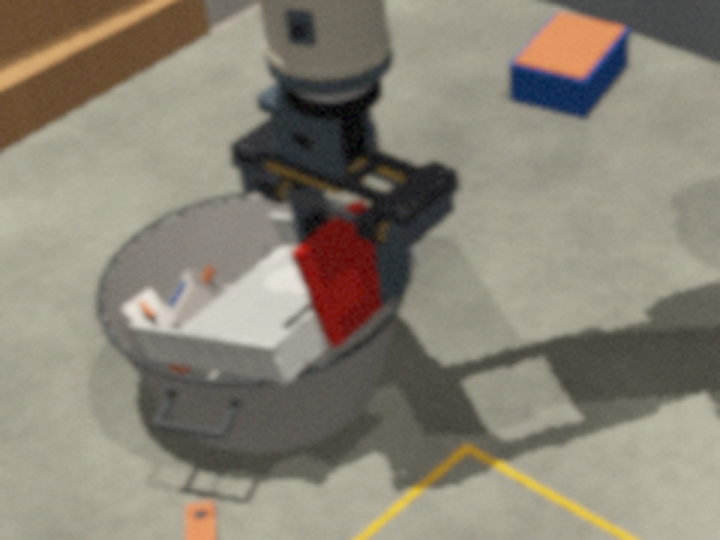

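>>> play_rows(plan=[0, 0, -3, 0, 0, 0, 0, -7, 0, 0, 0, 0, -11, 0, 0, 0, 0, -14, 0, 0, 0, 0, -18, 0, 0, 0, 0, -21, 0, 0, 0, 0, -24, 0, 0, 0, 0, -24, 0, 0])

```text
time_s: 34.4
position: [0.5158, -0.261, 0.2027]
ee_rot: [-0.487, -0.512, 0.513, 0.487]
force: [0.3, -0.5, -3.5]
width: 0.153
```

Run:
```python
from h import *
s=manip.read_state();print(s["position"],s["force"],s["torque"],s["width"])
p,d,m,W=snap("scene","t");crop(p,90,40,330,220,3,"pics/ct.png")
```

```text
[ 0.51584637 -0.26104557  0.20272837] [ 0.29095915 -0.49690397 -3.46072193] [0.18397067 0.04589344 0.03555168] 0.15279821784581674
```

View pics/ct.png

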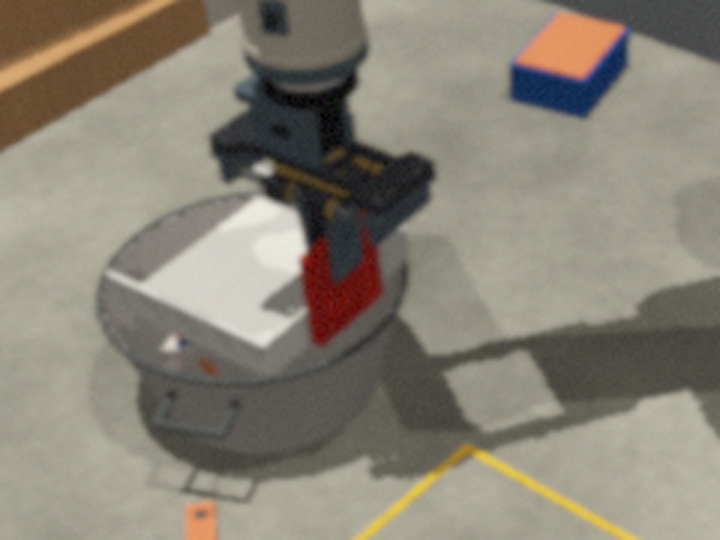

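>>> play_rows(plan=[0, 0, 0, 10, 0, 0, 0, 0, 28, 0, 0, 0, 0, 48, 0, 0, 0, 0, 68, 0, 0, 0, 0, 88, 0, 0, 0, 5, 105, 0, 0, 3, 15, 112, 0, 0, 8, 32, 112, 0])

```text
time_s: 35.45
position: [0.5243, -0.2283, 0.3153]
ee_rot: [0.488, 0.513, -0.512, -0.487]
force: [-0.4, 0.5, -3.3]
width: 0.151
```

>>> play_rows(plan=[0, 6, 18, 0, 0, 0, 14, 40, 0, 0, 0, 23, 66, 0, 0, 0, 33, 94, 0, 0, 0, 43, 122, 0, 0, 0, 53, 150, 0, 0, 0, 63, 178, 0, 0, 0, 72, 204, 0, 0])

```text
time_s: 36.45
position: [0.596, -0.0226, 0.3142]
ee_rot: [-0.487, -0.513, 0.513, 0.487]
force: [-0.8, -0.8, -3.3]
width: 0.157
```

>>> play_rows(plan=[0, 8, 22, 0, 0, 0, 17, 44, 0, 0, 0, 25, 64, 0, 0, 0, 32, 82, 0, 0, 0, 35, 92, 0, 0, 0, 36, 95, -10, 0, 0, 36, 95, -25, 0, 0, 36, 95, -40, 0])

```text
time_s: 37.45
position: [0.6315, 0.0694, 0.2734]
ee_rot: [-0.487, -0.512, 0.513, 0.488]
force: [-0.3, -1.2, -3.7]
width: 0.156
```

Run:
```python
from h import *
s=manip.read_state();print(s["position"],s["force"],s["torque"],s["width"])
p,d,m,W=snap("top","u");np.savez("pics/u.npz",p=p,W=W)
p,d,m,W=snap("scene","u")
```

```text
[0.6315395  0.06943333 0.27341806] [-0.28237091 -1.21416788 -3.67346322] [0.1801426  0.00524882 0.01343585] 0.15604526836041357
```

View pics/scene_u.png

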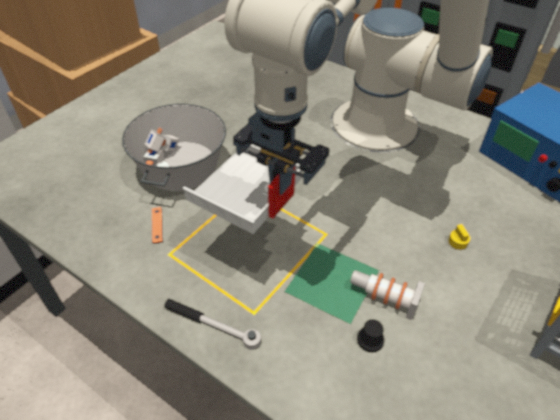

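View pics/top_u.png

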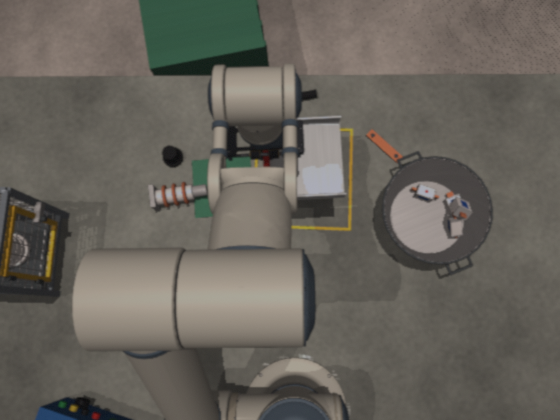

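Run:
```python
from h import *
z=np.load("pics/u.npz");p,W=z["p"],z["W"]
for u,v in [(310,185),(325,180),(335,185),(325,150),(335,135),(265,160)]: print((u,v),W[v,u].round(3))
a=W[140:185,305:336].reshape(-1,3);a=a[(a[:,2]>.1)];print(np.median(a,0),a.min(0),a.max(0))
A=np.c_[a[:,:2]-a[:,:2].mean(0),np.ones(len(a))];print(np.linalg.lstsq(A,a[:,2],rcond=None)[0])
m=(W[...,0]>.36)&(W[...,0]<.67)&(W[...,1]<-.26)&(W[...,1]>-.5)
hp=W[m];print("max z inside r<.125",hp[np.hypot(hp[:,0]-.519,hp[:,1]+.37)<.12][:,2].max())
crop(p,370,140,510,280,4,"pics/cu.png")
```

```text
(310, 185) [ 0.566 -0.041  0.196]
(325, 180) [nan nan nan]
(335, 185) [ 0.566 -0.103  0.196]
(325, 150) [ 0.657 -0.079  0.195]
(335, 135) [ 0.695 -0.104  0.198]
(265, 160) [0.605 0.067 0.284]
[ 0.6250463  -0.06584296  0.19629936] [ 0.56678544 -0.10434517  0.18609718] [ 0.68396812 -0.02815696  0.20434343]
[-0.0014842  -0.00029705  0.19630101]
max z inside r<.125 0.10538180786710871
```

View pics/cu.png

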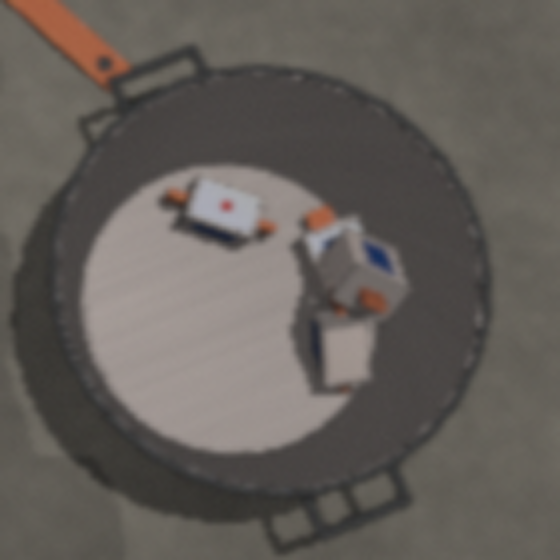

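>>> play_rows(plan=[0, 0, 0, -15, 0, 0, 0, 0, -45, 0, 0, 0, 0, -80, 0, 0, 0, 0, -115, 0, 0, 0, 0, -145, 0, 0, 0, 0, -170, 0, 0, 0, 0, -182, 0, 0, 0, 0, -187, 0])

```text
time_s: 38.55
position: [0.632, 0.07, 0.0875]
ee_rot: [-0.487, -0.512, 0.513, 0.487]
force: [0.4, 0.1, -2.5]
width: 0.152
```

>>> play_rows(plan=[0, 0, 0, -2, 0, 0, 0, 0, -4, 0, 0, 0, 0, -6, 0, 0, 0, 0, -6, 0, 0.2, 0, 0, -6, 0, 0.3, 0, 0, -6, 0, 0.4, 0, 0, -6, 0, 0.5, 0, 0, -6, 0])

```text
time_s: 39.55
position: [0.632, 0.0701, 0.0819]
ee_rot: [0.487, 0.513, -0.513, -0.487]
force: [-0.2, -0.0, 0.4]
width: 0.474
```

>>> play_rows(plan=[0.5, 0, 0, 10, 0, 0.5, 0, 0, 40, 0, 0.5, 0, 0, 80, 0, 0.5, 0, 0, 120, 0, 0.7, -10, 40, 120, -8, 0.8, -20, 80, 120, -16, 0.9, -35, 120, 120, -24, 1, -50, 160, 120, -32])

```text
time_s: 40.55
position: [0.5815, 0.2313, 0.2027]
ee_rot: [0.61, 0.357, -0.357, -0.61]
force: [0.1, 0.2, -0.4]
width: 0.908
```

Run:
```python
from h import *
s=manip.read_state();print(s["position"],s["qpos"])
M=R.from_quat(s["ee_rot"]).as_matrix();print(np.degrees(np.arctan2(M[1,0],M[0,0])))
p,d,m,W=snap("scene","v")
p,d,m,W=snap("top","v");np.savez("pics/v.npz",p=p,W=W)
```

```text
[0.58150024 0.23129816 0.20274751] [ 2.83185753e-01  5.25963215e-01  1.38478467e+00  1.65538686e-05
  1.23006452e+00 -7.75242136e-01]
60.64314301330073
```

View pics/scene_v.png

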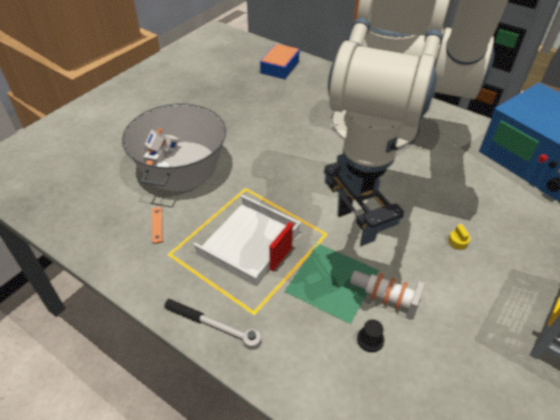

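View pics/top_v.png

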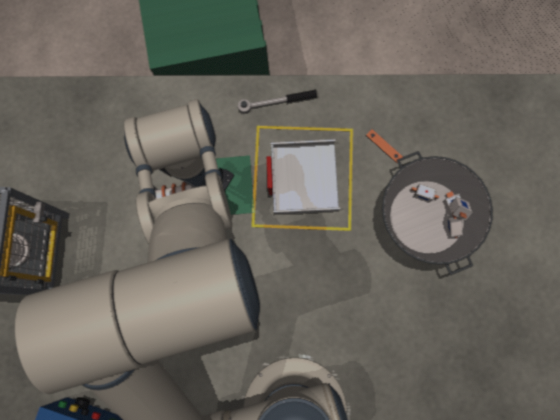

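>>> play_rows(plan=[1, 1, 9, 0, -9, 1, 2, 18, 0, -18, 1, 3, 27, 0, -27, 1, 4, 35, 0, -36, 1, 4, 35, 0, -44, 1, 4, 35, -20, -52, 1, 4, 35, -30, -52, 1, 4, 35, -30, -52])

```text
time_s: 41.65
position: [0.5857, 0.2647, 0.1716]
ee_rot: [0.705, 0.056, -0.057, -0.705]
force: [0.2, -0.1, 0.7]
width: 1.0
```

Run:
```python
from h import *
s=manip.read_state();print(s["position"])
p,d,m,W=snap("wrist","w");np.savez("pics/w.npz",p=p,W=W)
for y in np.arange(.24,.31,.01):
    b=W[(abs(W[...,1]-y)<.002)&(W[...,2]>.03)&(W[...,2]<.08)&(W[...,0]>.54)&(W[...,0]<.64)]
    if len(b): print(y.round(2),b[:,0].min().round(3),b[:,0].max().round(3),b[:,2].max().round(3),b[b[:,2].argmax(),0].round(3))
```

```text
[0.58572343 0.26469874 0.17159138]
0.25 0.575 0.607 0.049 0.592
0.26 0.574 0.606 0.049 0.589
0.27 0.572 0.604 0.049 0.588
0.28 0.571 0.603 0.049 0.584
0.29 0.564 0.605 0.054 0.589
0.3 0.551 0.603 0.063 0.576
0.31 0.561 0.613 0.065 0.583
```

View pics/wrist_w.png

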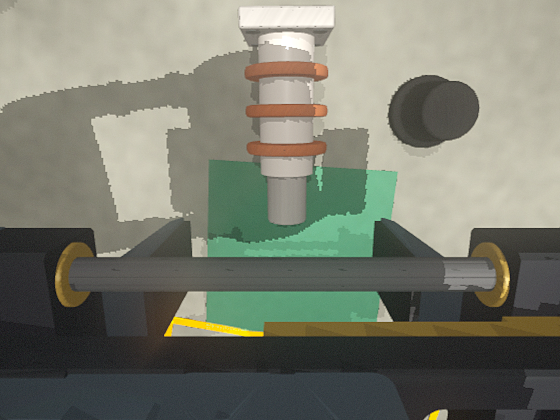

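>>> play_rows(plan=[1, 4, -1, -40, 0, 1, 4, -1, -90, 0, 1, 4, -1, -125, 0, 1, 4, -1, -135, 0, 0, 4, -1, -135, 0, 0, 4, -1, -135, 0, 0, 4, -1, -135, 0, 0, 4, -1, -135, 0])

```text
time_s: 42.7
position: [0.5903, 0.2642, 0.0377]
ee_rot: [-0.705, -0.055, 0.055, 0.705]
force: [-0.6, 0.4, 0.4]
width: 0.594
```

>>> play_rows(plan=[0, 0, 0, 0, 0, 0, 0, 0, 0, 0, 0, 0, 0, 0, 0, 0, 0, 0, 0, 0, 0, 0, 0, 0, 0, 0, 0, 0, 0, 0, 0, 0, 1, 10, 0, 0, 0, 2, 20, 0])

```text
time_s: 43.7
position: [0.59, 0.2661, 0.0575]
ee_rot: [0.705, 0.055, -0.055, -0.705]
force: [-0.6, 0.8, -3.3]
width: 0.35
```

Run:
```python
from h import *
s=manip.read_state();print(s["position"],s["force"],s["torque"],s["width"])
p,d,m,W=snap("scene","x");crop(p,280,140,480,340,3,"pics/cx.png")
```

```text
[0.59004418 0.26612315 0.05752952] [-0.61715472  0.83296949 -3.28235737] [-0.39503101 -0.02061182 -0.0157124 ] 0.3496499556486836
```

View pics/cx.png

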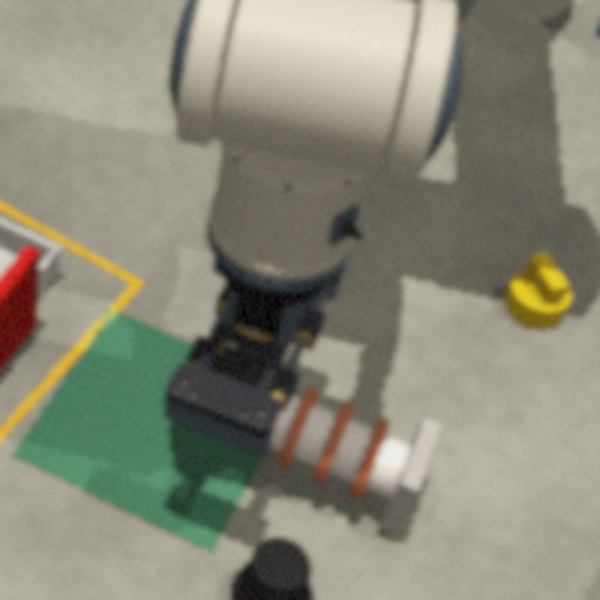

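>>> play_rows(plan=[0, 0, 0, 60, 0, 0, 0, 0, 115, 0, 0, 0, 0, 115, 0, 0, 0, 0, 60, 0, 0, 0, 0, 115, 0, 0, 0, 0, 120, 0, 0, 0, 0, 120, 0, 0, 0, 0, 120, 0])

```text
time_s: 44.75
position: [0.5892, 0.2658, 0.1759]
ee_rot: [0.705, 0.054, -0.056, -0.705]
force: [-0.3, -0.1, -5.0]
width: 0.346
```

Run:
```python
from h import *
s=manip.read_state();print(s["position"],s["force"],s["torque"],s["width"])
p,d,m,W=snap("scene","y");crop(p,280,100,480,300,3,"pics/cy.png")
```

```text
[0.58923298 0.26583961 0.17590564] [-0.29756363 -0.1276131  -4.98088137] [-0.25895195 -0.02758399  0.00870308] 0.34580976101125205
```

View pics/cy.png

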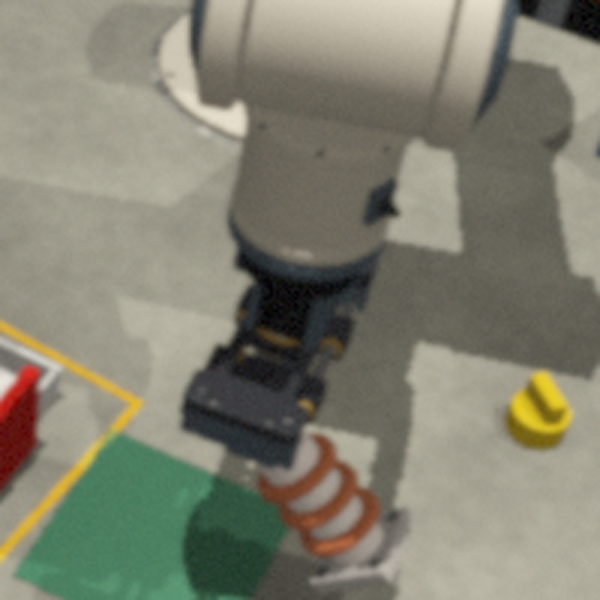

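>>> play_rows(plan=[0, 0, 0, 62, 0, 0, 0, 0, 62, 0, 0, 0, 0, 10, 0, 0, 0, 0, 72, 0, 0, 0, 0, 72, 0, 0, 0, 0, 20, 0, 0, 0, 0, 80, 0, 0, 0, 0, 80, 0])

```text
time_s: 45.8
position: [0.5914, 0.2666, 0.2593]
ee_rot: [-0.704, -0.057, 0.053, 0.705]
force: [0.7, 0.3, -3.9]
width: 0.349
```

Run:
```python
from h import *
s=manip.read_state();print(s["position"],s["force"],s["torque"],s["width"])
p,d,m,W=snap("scene","z");crop(p,280,80,480,280,3,"pics/cz.png")
```

```text
[0.59144503 0.26661694 0.25926567] [ 0.72836116  0.29240022 -3.86993067] [-0.06362209 -0.05104544  0.00783904] 0.3492134402695424
```

View pics/cz.png

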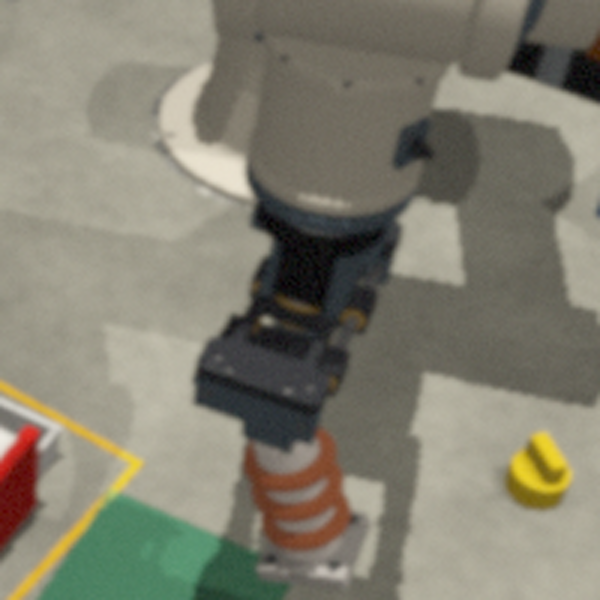

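>>> play_rows(plan=[0, 2, -8, 0, 0, 0, 5, -22, 0, 0, 0, 9, -38, 0, 0, 0, 12, -52, -10, 0, 0, 15, -66, -30, 0, 0, 17, -74, -55, 0, 0, 17, -76, -80, 0, 0, 17, -76, -95, 0])

```text
time_s: 46.85
position: [0.6064, 0.1891, 0.1601]
ee_rot: [0.705, 0.054, -0.055, -0.705]
force: [-0.7, -0.1, -3.6]
width: 0.35
```

Run:
```python
from h import *
s=manip.read_state();print(s["position"],s["force"],s["torque"],s["width"])
p,d,m,W=snap("scene","a1");crop(p,260,120,460,320,3,"pics/ca1.png")
```

```text
[0.60643839 0.1890516  0.1601281 ] [-0.69368202 -0.05628864 -3.58428964] [-0.20205266  0.00369364 -0.01876798] 0.3497417257666077
```

View pics/ca1.png

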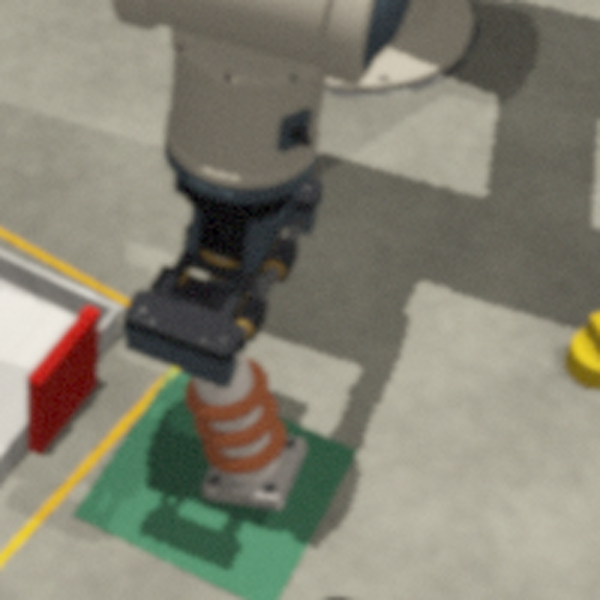

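>>> play_rows(plan=[0, 0, 0, 62, 0, 0, 0, 0, 62, 0, 0, 0, 0, 8, 0, 0, 0, 0, 70, 0, 0, 0, 0, 70, 0, 0, 0, 0, 20, 0, 0, 0, 0, 80, 0, 0, 0, 0, 80, 0])

```text
time_s: 47.9
position: [0.6089, 0.1905, 0.245]
ee_rot: [-0.705, -0.057, 0.053, 0.705]
force: [0.4, 0.9, -4.1]
width: 0.342
```

Run:
```python
from h import *
s=manip.read_state();print(s["position"],s["force"],s["torque"],s["width"])
p,d,m,W=snap("scene","b1");crop(p,260,100,460,300,3,"pics/cb1.png")
```

```text
[0.60889476 0.1904867  0.24503934] [ 0.37715862  0.89417255 -4.07759782] [-0.10646536 -0.00379637  0.03329746] 0.34160378121500695
```

View pics/cb1.png

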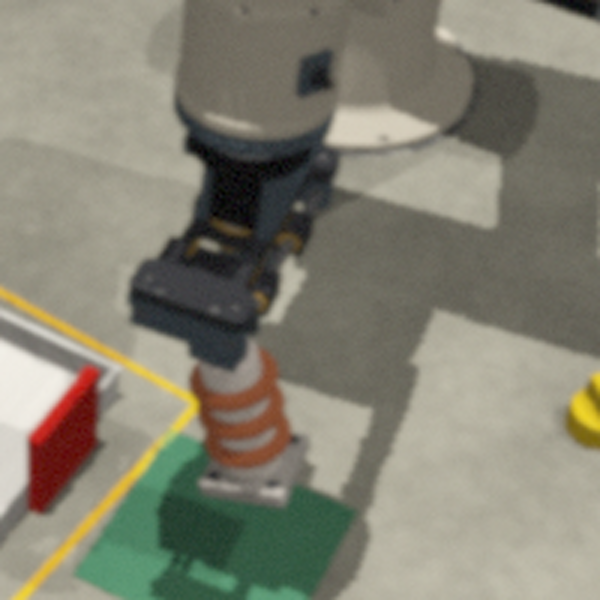

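>>> play_rows(plan=[0, 0, 0, -8, 0, 0, 0, 0, -24, 0, 0, 0, 0, -42, 0, 0, 0, 0, -60, 0, 0, 0, 0, -76, 0, 0, 0, 0, -88, 0, 0, 0, 0, -94, 0, 0, 0, 0, -97, 0])

```text
time_s: 48.95
position: [0.6089, 0.1902, 0.1482]
ee_rot: [-0.705, -0.057, 0.053, 0.705]
force: [-9.3, -5.1, 48.0]
width: 0.349
```

>>> play_rows(plan=[0, 0, 1, -2, 0, 0, 0, 3, -4, 0, 0, 0, 6, -6, 0, 0, 0, 9, -8, 0, 0, 0, 12, -9, 0, 0, 0, 15, -10, 0, 0, 0, 18, -10, 0, 0, 0, 20, -10, 0])

```text
time_s: 49.95
position: [0.6079, 0.2117, 0.1407]
ee_rot: [-0.704, -0.057, 0.053, 0.706]
force: [-21.9, 3.6, 73.4]
width: 0.345
```

Run:
```python
from h import *
s=manip.read_state();print(s["position"],s["force"],s["torque"],s["width"])
p,d,m,W=snap("scene","c1");crop(p,260,120,460,320,3,"pics/cc1.png")
```

```text
[0.60787964 0.21173846 0.14070147] [-21.90863206   3.64773031  73.37096271] [0.42085262 5.44010731 0.17110167] 0.3452896203545422
```

View pics/cc1.png

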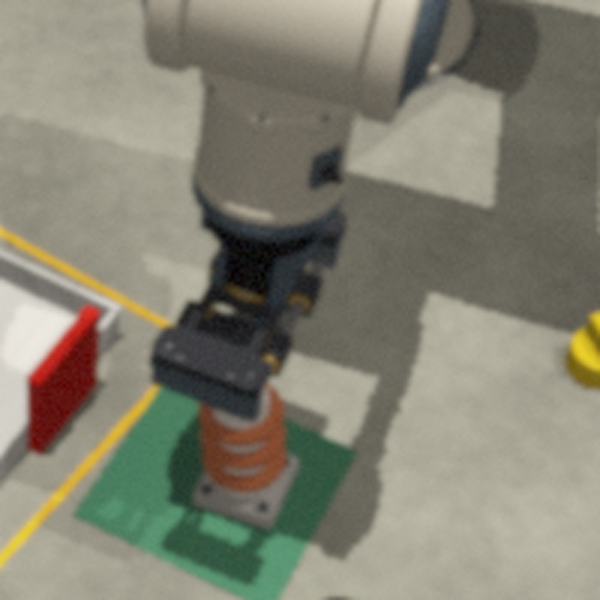

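>>> play_rows(plan=[0, 0, 0, 1, 0, 0, 0, 0, 2, 0, 0, 0, 0, 3, 0, 0, 0, 0, 4, 0, 0, 0, 0, 4, 0, 0, 0, 0, 4, 0, 0, 0, 0, 4, 0, 0, 0, 0, 4, 0])

```text
time_s: 51.0
position: [0.6071, 0.2109, 0.1411]
ee_rot: [-0.704, -0.056, 0.054, 0.705]
force: [-11.6, 2.5, 29.5]
width: 0.347
```

Run:
```python
from h import *
s=manip.read_state();print(s["position"],s["force"],s["torque"],s["width"])
p,d,m,W=snap("wrist","d1")
```

```text
[0.60706782 0.21085648 0.1411214 ] [-11.59288099   2.54069053  29.51172345] [0.31070103 2.69886416 0.06866773] 0.3472728619490994
```

View pics/wrist_d1.png

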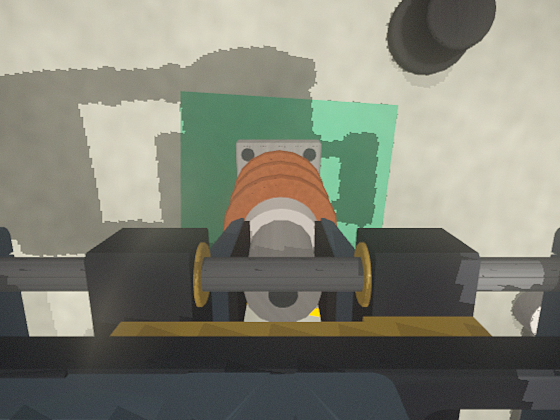

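>>> play_rows(plan=[0, 0, 0, 1, 0, 0, 0, 0, 2, 0, 0, 0, 0, 3, 0, 0, 0, 0, 3, 0, 0, 0, 0, 3, 0, 0, 0, 0, 3, 0, 0, 0, 0, 3, 0, 0, 0, 0, 3, 0])

```text
time_s: 52.05
position: [0.607, 0.21, 0.1418]
ee_rot: [0.705, 0.055, -0.055, -0.705]
force: [-0.2, -0.9, -3.9]
width: 0.348
```

Run:
```python
from h import *
s=manip.read_state();print(s["position"],s["force"],s["torque"],s["width"])
p,d,m,W=snap("scene","e1");crop(p,300,200,400,300,6,"pics/ce1.png")
```

```text
[0.6069648  0.21004086 0.1418498 ] [-0.22291616 -0.88504687 -3.87739975] [-0.10865992  0.00743848  0.03301959] 0.3481125251468101
```

View pics/ce1.png

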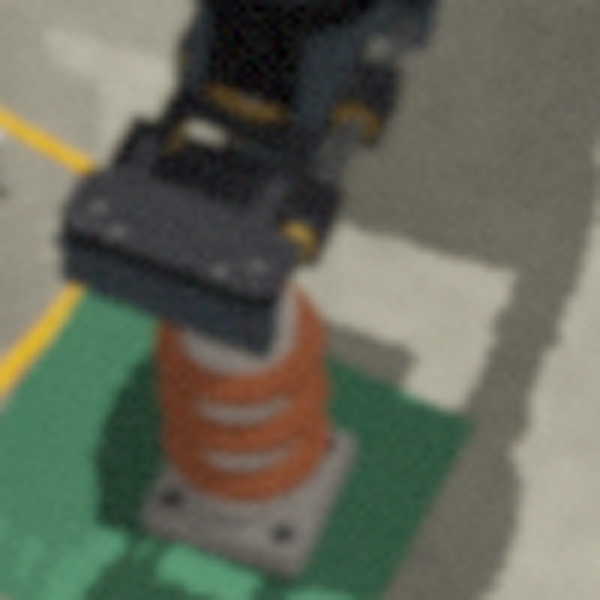

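>>> play_rows(plan=[0, 0, 0, 0, 0, 0, 0, 0, -1, 0, 0, 0, 0, -1, 0, 0.36, 0, 0, -1, 0, 0.38, 0, 0, -1, 0, 0.4, 0, 0, -1, 0, 0.42, 0, 0, -1, 0, 0.45, 0, 0, -1, 0])

```text
time_s: 53.1
position: [0.6073, 0.2102, 0.1411]
ee_rot: [-0.705, -0.055, 0.055, 0.705]
force: [0.5, 2.0, 5.0]
width: 0.451
```

Run:
```python
from h import *
s=manip.read_state();print(s["position"],s["force"],s["torque"],s["width"])
p,d,m,W=snap("scene","f1");crop(p,300,200,400,300,6,"pics/cf1.png")
p,d,m,W=snap("wrist","f1")
```

```text
[0.60728473 0.21016498 0.1410923 ] [0.51843564 2.01232392 4.95553842] [ 0.36884561 -0.01569408 -0.04344914] 0.45056004803185656
```

View pics/cf1.png

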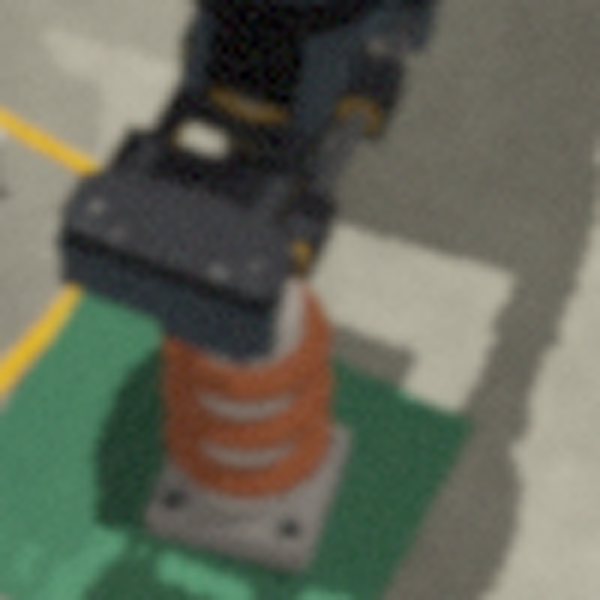

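View pics/wrist_f1.png

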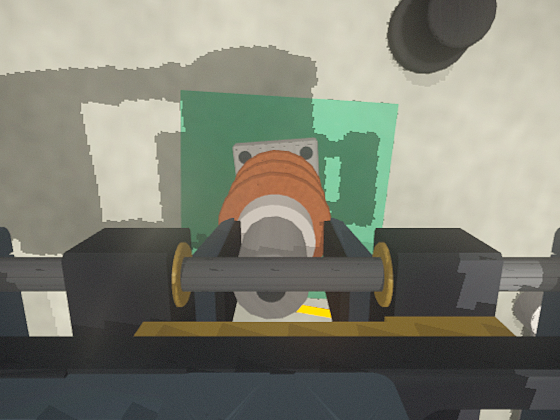

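>>> play_rows(plan=[0.5, 0, 0, 2, 0, 0.55, 0, 0, 4, 0, 0.6, 0, 0, 6, 0, 0.7, 0, 0, 8, 0, 0.8, 0, 0, 10, 0, 0.9, 0, 0, 12, 0, 0.95, 0, 0, 12, 0, 0.95, 0, 0, 12, 0])

```text
time_s: 54.2
position: [0.6069, 0.2101, 0.1529]
ee_rot: [-0.705, -0.055, 0.055, 0.705]
force: [-0.3, 0.3, 0.2]
width: 0.95
```

Run:
```python
from h import *
s=manip.read_state();print(s["position"],s["force"],s["torque"],s["width"])
p,d,m,W=snap("scene","g1");crop(p,300,200,400,300,6,"pics/cg1.png")
p,d,m,W=snap("wrist","g1")
```

```text
[0.60694868 0.21006782 0.15286436] [-0.30290385  0.26689209  0.18160398] [-0.15702649  0.00649729  0.01883419] 0.9503564640052616
```

View pics/cg1.png

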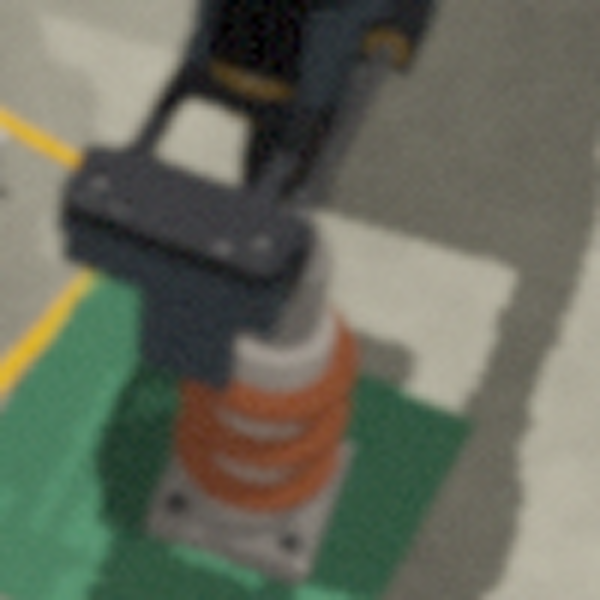

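View pics/wrist_g1.png

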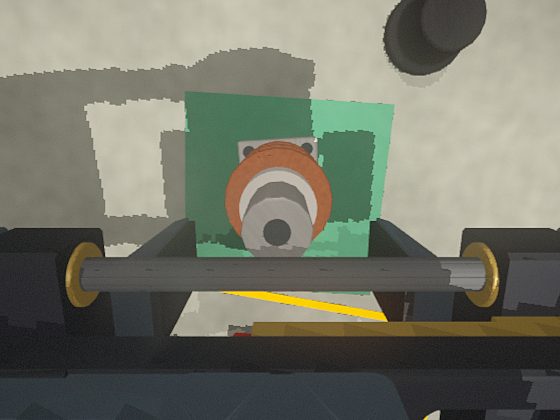

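>>> play_rows(plan=[1, 0, -4, 10, 0, 1, 0, -4, 40, 0, 1, 0, -4, 90, 0, 1, 0, -4, 140, 0, 1, -50, -4, 140, 0, 1, -100, -4, 140, 0, 1, -160, -4, 140, 0, 1, -200, -4, 140, 0])

```text
time_s: 55.3
position: [0.4045, 0.2056, 0.2936]
ee_rot: [-0.705, -0.055, 0.055, 0.705]
force: [-0.5, -0.4, 0.3]
width: 0.997
```

Run:
```python
from h import *
s=manip.read_state();print(s["position"],s["force"])
p,d,m,W=snap("scene","h1");np.savez("pics/h1s.npz",p=p,W=W)
p,d,m,W=snap("top","h1");np.savez("pics/h1.npz",p=p,W=W);crop(p,140,110,360,300,3.5,"pics/ch1.png")
def st(n,x0,x1,y0,y1,z0,z1):
    a=W[(W[...,0]>x0)&(W[...,0]<x1)&(W[...,1]>y0)&(W[...,1]<y1)&(W[...,2]>z0)&(W[...,2]<z1)]
    if len(a): print(n,len(a),np.median(a,0).round(3),np.round(cv2.minAreaRect((a[:,:2]*1000).astype(np.float32))[0]),np.round(cv2.minAreaRect((a[:,:2]*1000).astype(np.float32))[1]))
st("cap",.5,.7,.13,.3,.145,.17); st("sheds",.5,.7,.13,.3,.08,.11);st("tray wall",.5,.8,-.2,.065,.025,.045);st("foot",.5,.7,.13,.3,.008,.022)
a=W[(np.hypot(W[...,0]-.519,W[...,1]+.37)<.115)&(W[...,2]>.03)];print("hopper",len(a),a.max(0))
```

```text
[0.40453081 0.20564904 0.29356672] [-0.53621844 -0.4303156   0.31597307]
cap 118 [0.601 0.225 0.155] [601. 226.] [30. 30.]
sheds 138 [0.597 0.207 0.1  ] [607. 220.] [62. 47.]
tray wall 454 [ 0.647 -0.003  0.038] [632. -27.] [204. 187.]
foot 146 [0.591 0.196 0.011] [602. 209.] [199. 153.]
hopper 1653 [ 0.63393839 -0.25629646  0.10307875]
```

View pics/top_h1.png

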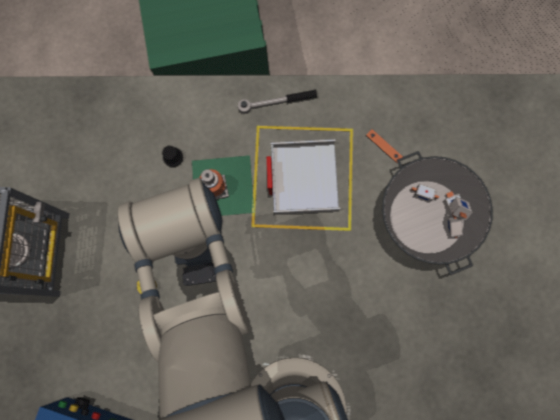

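View pics/scene_h1.png

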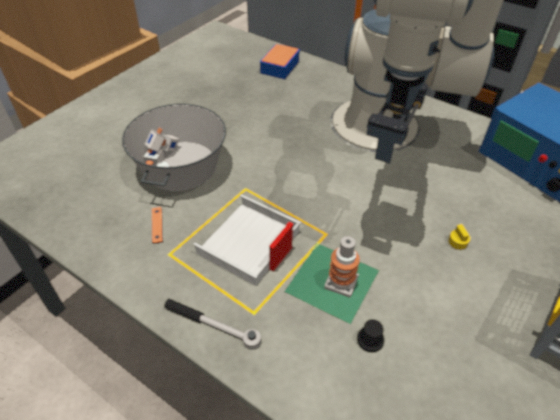

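Run:
```python
from h import *
from scipy.optimize import least_squares
z=np.load("pics/h1.npz");p,W=z["p"],z["W"];crop(p,370,140,510,280,5.5,"pics/ch2.png")
a=W[(W[...,2]>.112)&(W[...,2]<.13)&(W[...,0]>.35)&(W[...,0]<.68)&(W[...,1]<-.2)&(W[...,1]>-.53)]
r=least_squares(lambda q:np.hypot(a[:,0]-q[0],a[:,1]-q[1])-q[2],[.519,-.37,.14],loss="soft_l1",f_scale=.003);print(r.x)
c=r.x
f=W[(np.hypot(W[...,0]-c[0],W[...,1]-c[1])<.128)]
g=W.copy();
for (u,v) in [(425,191),(452,200),(455,205),(460,205),(465,206),(462,213),(456,228),(450,196)]:
    w=W[v,u];print((u,v),w.round(3),"r",np.hypot(w[0]-c[0],w[1]-c[1]).round(3))
```

```text
[ 0.51862579 -0.36868031  0.13748706]
(425, 191) [ 0.585 -0.362  0.042] r 0.067
(452, 200) [ 0.562 -0.437  0.031] r 0.081
(455, 205) [ 0.538 -0.43   0.082] r 0.064
(460, 205) [ 0.535 -0.439  0.096] r 0.072
(465, 206) [ 0.535 -0.456  0.083] r 0.089
(462, 213) [ 0.514 -0.444  0.094] r 0.075
(456, 228) [ 0.48  -0.438  0.051] r 0.079
(450, 196) [ 0.574 -0.434  0.026] r 0.086
```

View pics/ch2.png

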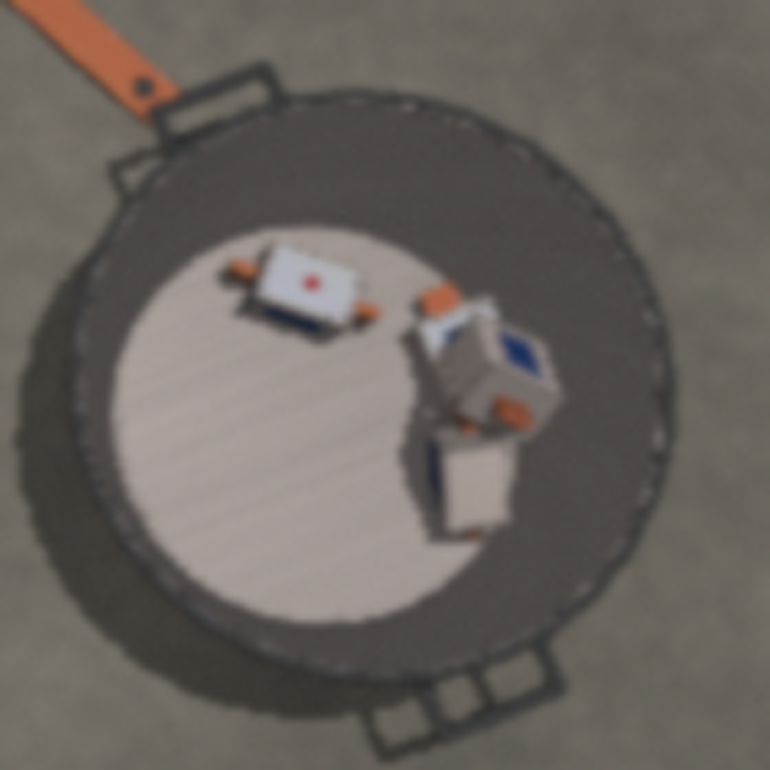

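```bash
python3 -c "
from bench import job_done,manip
print(job_done());print(manip.read_state()['time_s'])"
```

```text
the job is handed in; nothing more can be done
None
the job is handed in; nothing more can be done
```

The job is handed in at about 55 s of robot time. No verdict is reported, but my last pictures show every end condition met.

**What I did**
- **Gathering:** three fuse-links lay on the bench. I put them in the tray beside the fourth and carried the tray level to the hopper by its handle.
- **Pouring:** this did not go as planned. When I eased the grip to tilt the tray, it slipped out and fell into the hopper. It came to rest tipped about 50°, with its front edge inside.
- **Recovering the tray:** a first attempt to pull it out slipped off the handle, but it knocked the last two fuse-links off the tray floor. I then pushed the handle back until the tray levelled on the rim, gripped it, and set it down empty in its bay.
- **Standing the insulator:** I lifted it by the cap, swung it upright with short vertical jerks, and set it down on the green square. The wrist force reached 73 N while setting it down, against the 120 N limit.

**Last checks**

| Item | Measured | Limit |
|---|---|---|
| Fuse-links from the hopper axis | all 4 inside, within about 90 mm | 130 mm |
| Highest point of the fuse-links (one leans on the others) | about 0.10 m | 0.11 m |
| Tray centre from bay centre | about 4 mm; measured level before it was set down | 60 mm |
| Insulator from square centre | about 21 mm, cap top at 155 mm (upright) | 55 mm |

The link bar, rubber cap and yellow plug look untouched in the final pictures. I checked these by eye only. The gripper was clear of everything at hand-in.

The tipping step was met by the tray resting tipped inside the hopper, not by a held pour.

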